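# Press a lamp collar home with the guided platen

## Task

Finish seating the brass collar in the lamp plate on the press fixture: pick up the drilled platen by its red grip, lower it square over the guide rod, which leans a little, without letting it bind or drop, and press it gently down until the collar is fully home against the lamp plate. Leave the platen resting flat on the collar, and disturb nothing else on the bench.

Things in the scene. Friction and masses are not known exactly. Their poses are not given: they have to be found in the camera images.
- fixture: The press fixture, bolted to the bench: a grey square base plate 150 x 150 x 16 mm with a dark round nest (84 mm across, up to 46 mm above the bench) in its middle; on the nest lies the bright square lamp plate, 100 x 100 x 3 mm with a 6 mm high edge bead, its top face 49 mm above the bench. Origin: centre of the underside of the base, on the bench; z up.
- rod: Foot of the steel guide rod, mid-fixture: origin on the base plate's top (16 mm above the bench), z up. Rod 14 mm in diameter; its flat top, 170 mm above the bench, is 11 mm across with a 3 mm long taper below. Rigid, but knocked out of true: it leans, straight from its foot, by 2 degrees, so its top lies 5.2 mm to one side. Which side is not measured (this frame stays upright): see or feel it.
- collar (a joint): How far the brass collar has been pushed down (m): 0 to 0.002 at the start, 0.008 when it is fully home, its rim on the lamp plate. A push fit that stays where it is left: it takes about 14 N straight down to move it, steady over the whole way, more than the weight of the platen, then it meets a hard stop.
- collar_top (a point): Centre of the top face of the brass collar, which surrounds the rod: rim 48 mm outside, 23 mm inside, 6 mm thick. Its top is 63 mm above the bench at joint value 0 and 55 mm when home. z up.
- platen: Drilled steel platen, loose, 0.5 to 0.7 kg: disc 100 mm across, 12 mm thick, with an upright bush 42 mm across in its middle; the 16 mm bore is 40 mm long, underside to bush top. A flat arm 34 mm wide, 12 mm thick carries the red grip, reaching 97 mm from the bore along its own +x. Origin: bore axis at the underside; z up. Starts flat on the bench. Mass centre about 17 mm from the bore, grip side.
- platen_grip (a point): Centre to grasp on the platen's flat red grip: 80 mm from the bore axis along the platen's +x, 36 mm above its underside. The grip is 14 mm thick along the platen's y, 32 mm long along its x, and stands from 12 to 58 mm above the underside; same axes as the platen.
- done_plate: Bystander: a finished lamp plate with its collar home, 100 x 100 mm, 9 mm high, lying flat. Origin at the centre of its underside.
- spare_collar: Bystander: a loose brass collar, 48 mm across and 20 mm high. Origin at the centre of its underside.
- hammer: Bystander: a hammer about 300 mm long lying along its own x, wooden handle.
- chimney_cap: Bystander: a round brass lamp cap, 90 mm across and 32 mm high. Origin at the centre of its underside.
- punch: Bystander: an upright black drift with a brass ring, 32 mm across and 150 mm high. Origin at the centre of its underside.
- ferrule: Bystander: an upright steel tube, 42 mm across and 75 mm high. Origin at the centre of its underside.
- spray_can: Bystander: an upright blue spray can, 66 mm across and 190 mm high. Origin at the centre of its underside.
Things that resemble listed ones, but are neither listed nor needed, are in the scene too. Several things look just like the platen: the one meant starts farthest from the robot's base.

How it is judged:
By the outcome, as a careful person would: the job done as asked, in the order asked, and still so for the second after the job is handed in, with the robot touching nothing.
It also fails if it takes over 64 s, if anything falls off the work surface, if the arm or the gripper's body presses on something with over 40 N, if the wrist force passes 120 N, or if a joint passes its speed limit or range.

## Robot

A 6-joint arm with a two-finger parallel gripper is mounted at the origin on the work surface. World frame = base frame: x ahead of the robot, y to its left, z up, the work surface at z = 0. Lengths are in m, angles in rad, forces in N, time in s.
With the tool pointing down it reaches from about 0.25 to 0.775 m from the base axis. Payload 4 kg.
Tool frame: the origin (TCP) lies at the very end of the fingers, on their centre line; the grasp point (between the pads) lies 19 mm behind it (ctrl.hold_point_z is the distance from the TCP to the grasp point, in m); z points along the fingers, y is the line along which they close (so a half turn about z gives the same grasp; the last joint's range is limited). The gripper opens to 85 mm and grips with 20 to 120 N. Pads are 22 mm wide; open, the fingers measure 114 mm over their backs; the gripper's body (76 mm by 85 mm) begins 54 mm behind the grasp point. The pads swing forward as they close: fully open they stand 13 mm farther back than shut.
Start: joints at [-1.439, 0.087, 1.371, -0, 1.684, -0.103], TCP at [0.128, -0.535, 0.231] pointing down, gripper open.
Joint ranges: [-3.1, 3.1], [-0.76, 2.03], [0.27, 2.55], [-1.08, 4.22], [0.17, 2.65], [-2.57, 2.57]. Speed limits (rad/s): [2.79, 2.79, 3.14, 3.14, 3.14, 3.14].

## Interface

Orientations are given as a unit quaternion [x, y, z, w].
In Python, from plant import ctrl gives the robot as it stands. The module is installed in compiled form; this text tells all that it offers.
- The arm moves only by the tool carry_out, never from a script. Its argument "increments" is a list of rows, each a list of 6 numbers: the shift along the tool's x, y, z normalised to -1 to 1, where 1 is 2.5 cm, then the turn, a rotation vector about the tool's x, y, z normalised to -1 to 1, where 1 is 2 pi rad. A call has 1 to 10 rows; each row shifts and turns the commanded pose from where the row before left it, along the tool's axes as they then stand; what a row does not reach is not made up. A row lasts 1/12 s, in which the tool goes at most 41.7 mm and 7.16 degrees, less where a joint would pass 70% of its speed; a pose out of reach is approached as far as the arm can. A call with a number of a shift or a turn outside -1 to 1 is refused whole. A call with a gripper value outside its range is refused whole. "hand" is the opening, from 0 (shut) to 1 (fully open), set as the call begins (left out, the last holds). The fingers move at their own pace and stop on an object; "squeeze" is the grip in N (left out, the last holds). Time passes only in rows, so rows that do not move let the fingers close. It gives the time, the measured TCP pose, the force, the opening and the grip force at its end, in the units of the state.
- ctrl.state(): the state, without advancing time (a new reading comes with each control period).
- ctrl.camera(name): name is "side" or "top"; returns a dict with "frame" (420x560x3 uint8, blue, green, red), "intrinsics" (3x3 intrinsics, pixels), "T" (4x4, takes a point from camera to world coordinates). Camera axes: x right, y up, looking along -z (the intrinsics and any distortion apply to the point x, -y, -z); pixel columns grow to the right and rows downward; lengths in m; the calibration is good to about 2 mm. A picture is of the moment at which its call begins. There is no depth.
- ctrl.close_job(): hands the job in; it is judged then, once.
The state is a dict: "time_s": time; "joints": joint angles; "qvel": joint speeds; "effort": joint torques, N m; "position": TCP position; "ee_rot": TCP orientation; "ft_force": force on the tool from outside, world axes, zero at the start; "moment": the same for the moment, N m; "finger_gap": opening from 0.0 (shut) to 1.0 (fully open); "grasp_force": force on a finger pad.
Only numpy, scipy, OpenCV 4.12 (cv2) and the standard library are available. Lean on these libraries where they do the work, as an engineer would, in place of code of your own. Each camera call takes 0.05 s, during which the arm holds its last target. There are 200 camera calls.

## Working session

There is one attempt and no reset: what is moved stays moved. The work goes in short steps, Python scripts to look and compute and a tool call to move; the robot and the scene stay as the last step left them, time stands still between calls to the robot, and variables do not carry over. Pictures are saved under pics/ and viewed, at most 10 in all, crops included, and the job is handed in when it is done.

Besides the shell and the picture viewer there is one more tool, called after "Call:" as name(argument=value, ...) on one line, values as JSON. carry_out: Moves the arm, as the interface text tells. Its arguments: {"type":"object","properties":{"increments":{"type":"array","items":{"type":"array","items":{"type":"number","minimum":-1,"maximum":1}}},"hand":{"type":"number"},"squeeze":{"type":"number"}},"required":["increments"]}

```bash
mkdir -p pics; cat > h.py <<'E'
import numpy as np, cv2
from plant import ctrl
def cam(n):
    c=ctrl.camera(n); return c
def ray(c,u,v):
    K=np.array(c["intrinsics"]);T=np.array(c["T"])
    d=np.linalg.inv(K)@[u,v,1.]; d=T[:3,:3]@[d[0],-d[1],-d[2]]
    return T[:3,3],d
def onz(c,u,v,z):
    o,d=ray(c,u,v); return o+d*(z-o[2])/d[2]
def proj(c,p):
    T=np.array(c["T"]);q=T[:3,:3].T@(np.array(p)-T[:3,3]); q=np.array(c["intrinsics"])@[q[0],-q[1],-q[2]]; return q[:2]/q[2]
E
python3 - <<'E'
from h import *
import pickle
d={n:cam(n) for n in("top","side")}
pickle.dump(d,open("c0.pkl","wb"))
for n in d: cv2.imwrite(f"pics/{n}0.png",d[n]["frame"]); print(n,d[n]["intrinsics"],d[n]["T"])
print(ctrl.state())
E
```

```text
top [[402.61278719   0.         284.29663035]
 [  0.         402.61278719 207.10949171]
 [  0.           0.           1.        ]] [[ 0.00955455  0.98902579 -0.14743371  0.32558749]
 [-0.99968566  0.0060298  -0.02433581 -0.00488633]
 [-0.02317974  0.14761989  0.98877251  1.06093643]
 [ 0.          0.          0.          1.        ]]
side [[437.98261868   0.         277.83658983]
 [  0.         437.98261868 212.181321  ]
 [  0.           0.           1.        ]] [[-0.88097044  0.26267728 -0.39356288 -0.0501299 ]
 [-0.47292349 -0.46189139  0.75033307  1.01951752]
 [ 0.01531214  0.84714638  0.53113891  0.77713963]
 [ 0.          0.          0.          1.        ]]
{'time_s': 0.1, 'joints': array([-1.43904192e+00,  8.79120769e-02,  1.37212340e+00,  1.08300004e-05,
        1.68361943e+00, -1.03078552e-01]), 'qvel': array([-0.0009207 , -0.0031512 , -0.00408296, -0.00036115,  0.00099554,
        0.00038308]), 'effort': array([ 1.60930118e-03, -3.53013396e+01, -3.14220107e+01, -1.29129276e-04,
        7.96218461e-03, -1.08643675e-05]), 'position': array([ 0.12792432, -0.53444628,  0.23022897]), 'ee_rot': array([ 9.93114003e-01,  1.17147406e-01, -9.40309608e-06, -1.03109992e-03]), 'ft_force': array([-0.0273624 ,  0.08130172, -0.62176241]), 'moment': array([-0.03210588, -0.03819139, -0.02099271]), 'grasp_force': 0.0, 'finger_gap': 0.9985013471107201}
```

View pics/top0.png

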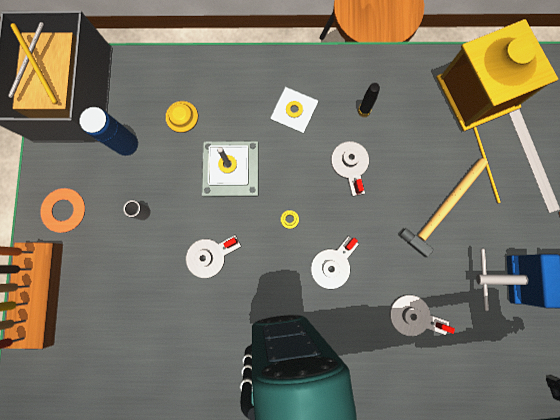

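View pics/side0.png

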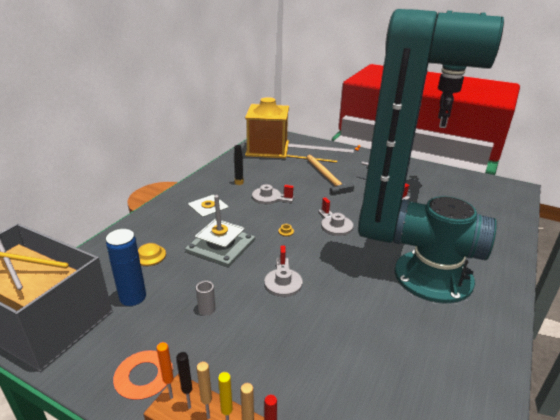

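The top view shows four platen look-alikes, with discs at about (205,258), (331,268), (350,159) and (411,315). The fixture is at (230,168) and its rod tip near (222,151). I'll compute each candidate's distance from the base, then confirm the farthest one in a crop.

```bash
python3 - <<'E'
from h import *
import pickle
d=pickle.load(open("c0.pkl","rb")); c=d["top"]; s=d["side"]
for p in [(205,258),(331,268),(350,159),(411,315)]:
    q=onz(c,*p,.012); print(p,q.round(3),np.hypot(*q[:2]).round(3))
im=c["frame"]
h=cv2.cvtColor(im,cv2.COLOR_BGR2HSV)
red=((h[...,0]<8)|(h[...,0]>172))&(h[...,1]>150)&(h[...,2]>80)
n,l,st,ce=cv2.connectedComponentsWithStats(red.astype(np.uint8))
for i in range(1,n):
    if st[i,4]>20 and 300<ce[i][0]<400 : print(st[i],ce[i].round(1))
a=cv2.resize(im[130:210,310:410],None,fx=5,fy=5,interpolation=cv2.INTER_CUBIC)
b=cv2.resize(im[130:210,190:270],None,fx=5,fy=5,interpolation=cv2.INTER_CUBIC)
a=a[:, :390]; cv2.imwrite("pics/c1.png",np.hstack([a,b]))
im=s["frame"]
a=cv2.resize(im[185:270,180:260],None,fx=5,fy=5,interpolation=cv2.INTER_CUBIC)
b=cv2.resize(im[165:250,240:320],None,fx=5,fy=5,interpolation=cv2.INTER_CUBIC)
cv2.imwrite("pics/c2.png",np.hstack([a,b]))
E
```

```text
(205, 258) [0.347 0.226 0.012] 0.414
(331, 268) [ 0.325 -0.101  0.012] 0.34
(350, 159) [ 0.613 -0.153  0.012] 0.632
(411, 315) [ 0.21  -0.301  0.012] 0.366
[356 179   8  13  70] [359.3 184.8]
[346 238  12  12  71] [351.5 243.4]
```

View pics/c1.png

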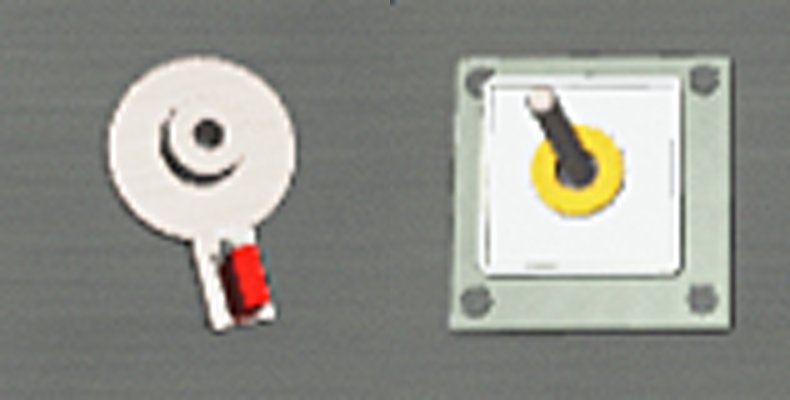

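View pics/c2.png

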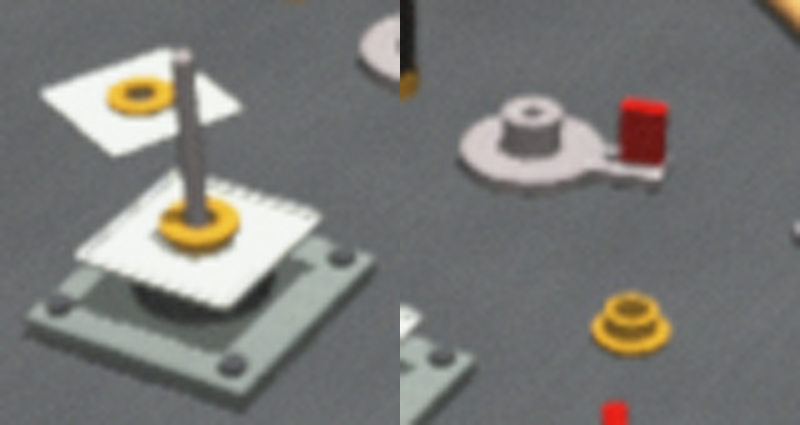

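The farthest platen is the one at (350,159), 0.632 m out; the others are at 0.34 to 0.41 m. The crops confirm a plain disc with bush and red grip, the bore at top px (351,156), and the rod tip at top px (220,149.5) and side px (216,196). Next I'll measure precisely.

```bash
python3 - <<'E'
from h import *
import pickle
d=pickle.load(open("c0.pkl","rb")); c=d["top"]; s=d["side"]
f=lambda x,y,ox,oy:(ox+(x+.5)/5-.5,oy+(y+.5)/5-.5)
def show(n,cc,x,y,ox,oy,z): print(n,f(x,y,ox,oy),onz(cc,*f(x,y,ox,oy),z).round(4))
show("bore T",c,208,133,310,130,.04)
show("disc T",c,201.5,149,310,130,.012)
show("armend T",c,243.5,325,310,130,.012)
show("bore S",s,132,110,240,165,.04)
show("red top S",s,244,105,240,165,.058)
show("rodtop T",c,153,99,190,130,.17)
show("rodtop S",s,183,57,180,185,.17)
show("collar T",c,188,171,190,130,.062)
show("collar S",s,199,222,180,185,.062)
for x,y in [(460,57),(733,57),(733,330),(449,330)]: show("base T",c,x-390,y,190,130,.016)
for x,y in [(25,315),(245,395),(378,258)]: show("base S",s,x,y,180,185,.012)
# disc contour: bright low-sat
im=c["frame"];h=cv2.cvtColor(im,cv2.COLOR_BGR2HSV)
m=((h[...,2]>170)&(h[...,1]<40)).astype(np.uint8)
n,l,st,ce=cv2.connectedComponentsWithStats(m)
i=l[150,338];print(st[i]);cn=max(cv2.findContours((l==i).astype(np.uint8),0,1)[0],key=cv2.contourArea)[:,0]
P=np.array([onz(c,*p,.012)[:2] for p in cn])
g=P[P[:,0]>.605]
A=np.c_[2*g,np.ones(len(g))];x=np.linalg.lstsq(A,(g**2).sum(1),rcond=None)[0]
print("circ",x[:2],np.sqrt(x[2]+x[0]**2+x[1]**2))
# red: top camera top face brightest
red=((h[...,0]<8)|(h[...,0]>172))&(h[...,1]>150)&(h[...,2]>150); ys,xs=np.nonzero(red[175:200,345:370]);print(len(xs),cv2.minAreaRect(np.c_[xs+345,ys+175].astype(np.float32)))
h2=cv2.cvtColor(s["frame"],cv2.COLOR_BGR2HSV);red=((h2[...,0]<8)|(h2[...,0]>172))&(h2[...,1]>150)&(h2[...,2]>200);ys,xs=np.nonzero(red[180:190,280:300]);print(len(xs),xs.mean()+280,ys.mean()+180)
for z in(.05,.055,.058):print(onz(c,359.6,184.5,z))
E
```

```text
bore T (351.2, 156.2) [ 0.6129 -0.1527  0.04  ]
disc T (349.9, 159.4) [ 0.6119 -0.1532  0.012 ]
armend T (358.3, 194.6) [ 0.5165 -0.1739  0.012 ]
bore S (266.0, 186.6) [ 0.6115 -0.1495  0.04  ]
red top S (288.4, 185.6) [ 0.5323 -0.1653  0.058 ]
rodtop T (220.2, 149.4) [0.5915 0.1655 0.17  ]
rodtop S (216.2, 196.0) [0.5875 0.1719 0.17  ]
collar T (227.2, 163.8) [0.5857 0.1669 0.062 ]
collar S (219.4, 229.0) [0.5832 0.1732 0.062 ]
base T (203.6, 141.0) [0.6608 0.2408 0.016 ]
base T (258.2, 141.0) [0.6611 0.0929 0.016 ]
base T (258.2, 195.6) [0.5117 0.09   0.016 ]
base T (201.4, 195.6) [0.5109 0.2408 0.016 ]
base S (184.6, 247.6) [0.6604 0.2424 0.012 ]
base S (228.6, 263.6) [0.5086 0.2415 0.012 ]
base S (255.2, 236.2) [0.5117 0.0928 0.012 ]
[ 332  141   37   55 1073]
circ [ 0.61322494 -0.15316171] 0.048243838447811827
60 ((359.6470642089844, 184.58822631835938), (11.641709327697754, 4.850712299346924), 75.96376037597656)
11 287.8181818181818 185.72727272727272
[ 0.53577936 -0.17149427  0.05      ]
[ 0.53473977 -0.17067024  0.055     ]
[ 0.53411601 -0.17017583  0.058     ]
```

Call:
carry_out(increments=[[0.96,-0.525,0,0,0,0],[0.96,-0.525,0,0,0,0],[0.96,-0.525,0,0,0,0],[0.96,-0.525,0,0,0,0],[0.96,-0.525,0,0,0,0],[0.96,-0.525,0,0,0,0],[0.96,-0.525,0,0,0,0],[0.96,-0.525,0,0,0,0],[0.96,-0.525,0,0,0,0],[0.96,-0.525,0,0,0,0]], hand=0.6)

```text
time_s: 0.93
position: [0.3315, -0.3502, 0.2308]
ee_rot: [0.993, 0.117, -0.0, -0.0]
ft_force: [-0.0, -0.5, -0.3]
finger_gap: 0.603
grasp_force: 0.0
```

Call:
carry_out(increments=[[0.96,-0.525,0,0,0,0],[0.96,-0.525,0,0,0,0],[0.96,-0.525,0,0,0,0],[0.96,-0.525,0,0,0,0],[0.96,-0.525,0,0,0,0],[0.96,-0.525,0,0,0,0],[0.96,-0.525,0,0,0,0],[0.96,-0.525,0,0,0,0],[0.96,-0.525,0,0,0,0],[0.96,-0.525,0,0,0,0.0035]])

```text
time_s: 1.77
position: [0.5343, -0.1667, 0.2306]
ee_rot: [0.994, 0.106, -0.001, -0.0]
ft_force: [1.1, -0.4, 0.2]
finger_gap: 0.602
grasp_force: 0.0
```

```bash
cat >> h.py <<'E'
from scipy.spatial.transform import Rotation as R
def info(target=None):
    s=ctrl.state(); r=R.from_quat(s["ee_rot"]); M=r.as_matrix()
    print("t",s["time_s"],"pos",s["position"].round(4),"x",M[:,0].round(4),"z",M[:,2].round(4),"yaw",np.degrees(np.arctan2(M[1,0],M[0,0])).round(2))
    print("F",s["ft_force"].round(2),"M",s["moment"].round(3),"gap",round(s["finger_gap"],3),"g",round(s["grasp_force"],1))
    if target is not None: print("tool units",(M.T@(np.array(target)-s["position"])/.025).round(3))
    return s,M
E
python3 - <<'E'
from h import *
info([.5335,-.168,.017])
E
```

```text
t 1.7667 pos [ 0.5343 -0.1667  0.2306] x [ 0.9775  0.211  -0.0011] z [-1.2e-03  4.0e-04 -1.0e+00] yaw 12.18
F [ 1.09 -0.39  0.18] M [ 0.022 -0.062  0.012] gap 0.602 g 0.0
tool units [-0.034  0.047  8.545]
```

Call:
carry_out(increments=[[-0.034,0.047,0.9,0,0,0],[0,0,0.9,0,0,0],[0,0,0.9,0,0,0],[0,0,0.9,0,0,0],[0,0,0.9,0,0,0],[0,0,0.9,0,0,0],[0,0,0,0,0,0]])

```text
time_s: 2.35
position: [0.5293, -0.1677, 0.09]
ee_rot: [0.994, 0.106, -0.005, -0.003]
ft_force: [-0.7, 0.3, -0.8]
finger_gap: 0.6
grasp_force: 0.0
```

```bash
python3 - <<'E'
from h import *
info([.5335,-.168,.017])
s=cam("side")["frame"];t=cam("top")["frame"]
a=cv2.resize(s[130:220,240:340],None,fx=4,fy=4,interpolation=cv2.INTER_CUBIC)
b=cv2.resize(t[130:220,310:410],None,fx=4,fy=4,interpolation=cv2.INTER_CUBIC)
cv2.imwrite("pics/g1.png",np.hstack([a,b]))
E
```

```text
t 2.35 pos [ 0.5293 -0.1677  0.09  ] x [ 0.9774  0.2112 -0.0098] z [-0.011   0.0047 -0.9999] yaw 12.2
F [-0.71  0.28 -0.75] M [ 0.034 -0.024  0.041] gap 0.6 g 0.0
tool units [0.188 0.069 2.918]
```

View pics/g1.png

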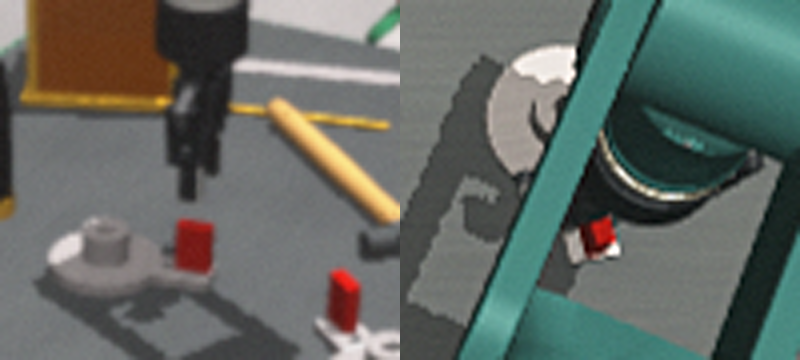

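The side view shows the open fingers straddling the line above the red grip (crop 195,225), as wanted. The platen hasn't moved. I'll let the arm settle.

Call:
carry_out(increments=[[0,0,0,0,0,0],[0,0,0,0,0,0],[0,0,0,0,0,0]])

```text
time_s: 2.7
position: [0.5343, -0.1698, 0.0984]
ee_rot: [0.994, 0.106, 0.002, 0.001]
ft_force: [0.4, 0.8, -0.1]
finger_gap: 0.601
grasp_force: 0.0
```

```bash
python3 - <<'E'
from h import *
info([.5335,-.168,.017])
c=cam("side")
# expected pixel of fingertips / grip
for p in [(.5335,-.168,.0955),(.5335,-.168,.058)]: print(proj(c,p))
E
```

```text
t 2.7 pos [ 0.5343 -0.1698  0.0984] x [0.9774 0.2112 0.003 ] z [ 0.0034 -0.0016 -1.    ] yaw 12.19
F [ 0.36  0.76 -0.06] M [ 0.02  -0.009  0.042] gap 0.601 g 0.0
tool units [-0.024 -0.085  3.257]
[288.76770531 175.44723927]
[288.45545584 185.19340692]
```

Call:
carry_out(increments=[[0,0,0.3,0,0,0],[0,0,0.5,0,0,0],[0,0,0.6,0,0,0],[0,0,0.6,0,0,0],[0,0,0.5,0,0,0],[0,0,0.35,0,0,0],[0,0,0.2,0,0,0],[0,0,0.1,0,0,0],[0,0,0,0,0,0],[0,0,0,0,0,0]])

```text
time_s: 3.58
position: [0.5336, -0.1695, 0.0181]
ee_rot: [0.994, 0.106, 0.001, 0.0]
ft_force: [0.2, 0.2, 1.0]
finger_gap: 0.599
grasp_force: 0.0
```

Call:
carry_out(increments=[[0,0,0,0,0,0],[0,0,0,0,0,0],[0,0,0,0,0,0],[0,0,0,0,0,0]])

```text
time_s: 3.92
position: [0.5334, -0.1694, 0.018]
ee_rot: [0.994, 0.106, 0.0, 0.0]
ft_force: [-0.1, 0.1, 0.0]
finger_gap: 0.602
grasp_force: 0.0
```

```bash
python3 - <<'E'
from h import *
info([.5335,-.168,.017])
E
```

```text
t 3.9167 pos [ 0.5334 -0.1694  0.018 ] x [9.774e-01 2.112e-01 7.000e-04] z [ 8.e-04 -4.e-04 -1.e+00] yaw 12.19
F [-0.14  0.14  0.04] M [ 0.011 -0.022  0.02 ] gap 0.602 g 0.0
tool units [ 0.015 -0.054  0.042]
```

Close, with a low grip first and then firm.

Call:
carry_out(increments=[[0,0,0,0,0,0],[0,0,0,0,0,0],[0,0,0,0,0,0],[0,0,0,0,0,0],[0,0,0,0,0,0],[0,0,0,0,0,0],[0,0,0,0,0,0],[0,0,0,0,0,0]], hand=0, squeeze=30)

```text
time_s: 4.58
position: [0.5332, -0.1692, 0.0177]
ee_rot: [0.994, 0.106, 0.0, 0.0]
ft_force: [0.6, 1.7, 1.5]
finger_gap: 0.156
grasp_force: 29.8
```

Call:
carry_out(increments=[[0,0,0,0,0,0],[0,0,0,0,0,0],[0,0,0,0,0,0],[0,0,0,0,0,0]], squeeze=110)

```text
time_s: 4.92
position: [0.5332, -0.1693, 0.0178]
ee_rot: [0.994, 0.106, 0.0, 0.0]
ft_force: [-0.6, 1.3, 2.5]
finger_gap: 0.15
grasp_force: 107.6
```

Call:
carry_out(increments=[[0,0,-0.1,0,0,0],[0,0,-0.3,0,0,0],[0,0,-0.3,0,0,0],[0,0,-0.3,0,0,0],[0,0,-0.1,0,0,0],[0,0,0,0,0,0],[0,0,0,0,0,0],[0,0,0,0,0,0]])

```text
time_s: 5.58
position: [0.5327, -0.1692, 0.0447]
ee_rot: [0.994, 0.106, -0.0, -0.0]
ft_force: [-0.1, 0.5, -6.1]
finger_gap: 0.148
grasp_force: 107.1
```

```bash
python3 - <<'E'
from h import *
info()
E
```

```text
t 5.5833 pos [ 0.5327 -0.1692  0.0447] x [ 9.775e-01  2.112e-01 -8.000e-04] z [-9.e-04  2.e-04 -1.e+00] yaw 12.19
F [-0.1   0.51 -6.11] M [-0.087  0.379  0.024] gap 0.148 g 107.1
```

Call:
carry_out(increments=[[0,0,-0.3,0,0,0],[0,0,-0.6,0,0,0],[0,0,-0.9,0,0,0],[0,0,-1,0,0,0],[0,0,-1,0,0,0],[0,0,-1,0,0,0],[0,0,-0.9,0,0,0],[0,0,-0.7,0,0,0],[0,0,-0.4,0,0,0],[0,0,-0.1,0,0,0]])

```text
time_s: 6.42
position: [0.5341, -0.1697, 0.2205]
ee_rot: [0.994, 0.106, 0.002, 0.001]
ft_force: [0.4, -0.5, -6.0]
finger_gap: 0.152
grasp_force: 107.5
```

Call:
carry_out(increments=[[0.03,-0.2,0,0,0,0],[0.06,-0.4,0,0,0,0],[0.09,-0.6,0,0,0,0],[0.12,-0.8,0,0,0,0],[0.13,-0.9,0,0,0,0],[0.13,-0.9,0,0,0,0],[0.13,-0.9,0,0,0,0],[0.13,-0.9,0,0,0,0],[0.13,-0.9,0,0,0,0],[0.13,-0.9,0,0,0,0]])

```text
time_s: 7.25
position: [0.5187, 0.0195, 0.2151]
ee_rot: [0.994, 0.107, -0.002, -0.001]
ft_force: [0.3, -0.5, -5.9]
finger_gap: 0.15
grasp_force: 107.4
```

Call:
carry_out(increments=[[0.13,-0.9,0,0,0,0],[0.13,-0.9,0,0,0,0],[0.13,-0.9,0,0,0,0],[0.13,-0.9,0,0,0,0],[0.11,-0.75,0,0,0,0],[0.09,-0.55,0,0,0,0],[0.05,-0.35,0,0,0,0],[0.02,-0.1,0,0,0,0],[0,0,0,0,0,0],[0,0,0,0,0,0]])

```text
time_s: 8.08
position: [0.5112, 0.1516, 0.2168]
ee_rot: [0.994, 0.106, -0.001, 0.0]
ft_force: [0.3, 0.5, -6.8]
finger_gap: 0.149
grasp_force: 107.4
```

Call:
carry_out(increments=[[0,0,0,0,0,0],[0,0,0,0,0,0],[0,0,0,0,0,0],[0,0,0,0,0,0],[0,0,0,0,0,0]])

```text
time_s: 8.5
position: [0.5116, 0.1518, 0.2176]
ee_rot: [0.994, 0.106, 0.0, 0.0]
ft_force: [-0.5, -0.3, -6.4]
finger_gap: 0.149
grasp_force: 107.4
```

```bash
python3 - <<'E'
from h import *
info([.5108,.1506,.2175])
s=cam("side");t=cam("top")
import pickle;pickle.dump(dict(side=s,top=t),open("c1.pkl","wb"))
a=cv2.resize(s["frame"][150:270,160:260],None,fx=4,fy=4,interpolation=cv2.INTER_CUBIC)
b=cv2.resize(t["frame"][100:220,180:280],None,fx=4,fy=4,interpolation=cv2.INTER_CUBIC)
cv2.imwrite("pics/r1.png",np.hstack([a,b]))
E
```

```text
t 8.5 pos [0.5116 0.1518 0.2176] x [9.776e-01 2.105e-01 2.000e-04] z [ 2.e-04 -1.e-04 -1.e+00] yaw 12.15
F [-0.47 -0.28 -6.42] M [-0.075  0.369 -0.024] gap 0.149 g 107.4
tool units [-0.042  0.039  0.006]
```

View pics/r1.png

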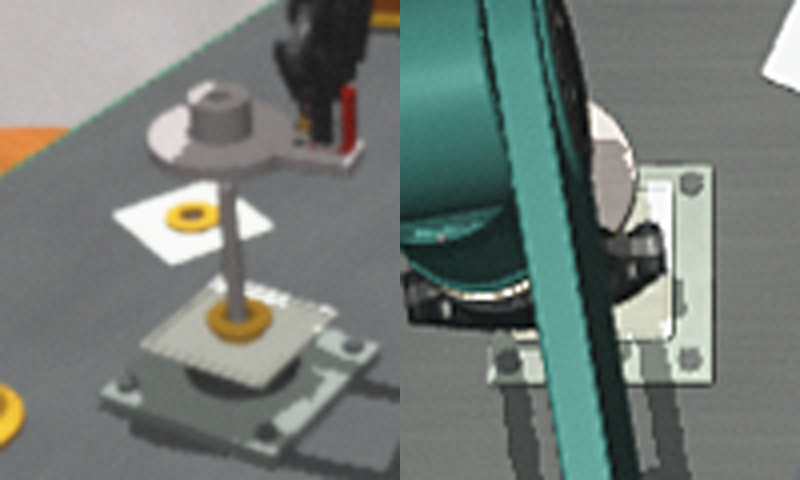

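Side crop: the held platen is level, with its bush hole at crop (220,93) above the rod, and the rod goes up behind the disc at (228,180). The top view is blocked by the arm. I'll compare the bush and the rod in the same side camera.

```bash
python3 - <<'E'
from h import *
import pickle
d0=pickle.load(open("c0.pkl","rb"));d1=pickle.load(open("c1.pkl","rb"))
s0=d0["side"];s1=d1["side"];t0=d0["top"]
g=cv2.cvtColor(s0["frame"],cv2.COLOR_BGR2GRAY)
print(g[191:204,209:224])
g=cv2.cvtColor(s0["frame"],cv2.COLOR_BGR2GRAY); print("bush0");print(g[181:193,257:276])
g=cv2.cvtColor(s1["frame"],cv2.COLOR_BGR2GRAY); print("bush1");print(g[167:180,205:225])
g=cv2.cvtColor(t0["frame"],cv2.COLOR_BGR2GRAY); print("top rod");print(g[144:156,214:228]);print("top bush");print(g[150:163,344:360])
print(proj(s1,(.5898,.1686,.2401)), proj(s0,(.6114,-.1524,.04)),proj(t0,(.6114,-.1524,.04)))
E
```

```text
[[106 107 104 103 102 102 103 103 104 103 104 103  99 105 102]
 [103 103 105 103 101 104 101 103 104 102  99 103 101 101 103]
 [106 105 106 108 107 105 105 107 104 101 103 102 100 101 102]
 [110 115 137 144 147 130 124 130 125 105 103 100 106 103 104]
 [149 177 208 217 213 183 169 179 162 122 104 103 101 104 102]
 [221 236 241 243 237 203 186 188 177 128 104 103 103 103 100]
 [243 244 244 242 230 171 142 147 133 106 102 104 103 106 104]
 [244 244 244 244 230 159 109 104 103  95 104 109 105  99 104]
 [239 239 241 243 233 168  99  98 100 103 142 141 115 104 106]
 [218 220 227 235 234 177 104  94  97 115 198 208 166 121 109]
 [177 184 196 207 209 158 102  98 100 116 222 239 221 174 130]
 [118 143 178 193 190 148 100  97 101 121 215 241 242 230 189]
 [ 91 116 170 189 189 151 108  99 100 113 195 237 244 243 235]]
bush0
[[106 106 106 107 110 105 104 105 106 106 109 108 107 107 106 108 110 105
  106]
 [106 107 107 107 105 106 105 107 109 108 107 106 107 106 106 108 107 106
  103]
 [104 104 105 104 108 106 107 113 117 120 117 112 111 105 108 109 104 104
  107]
 [103 108 106 104 116 126 145 1
[... 2792 characters left out ...]
230 230 228]
 [229 232 229 231 236 195  83  42  69 171 232 235 229 229 226 223]
 [246 233 232 236 212  62  61  65  55  54 152 241 229 226 227 230]
 [251 234 232 230 173  49  63  67  62  36 105 248 231 229 229 233]
 [251 231 230 229 203  62  76  69  57  41 114 250 231 229 228 230]
 [239 234 231 235 236 127  96  81  38  47 159 248 231 230 231 229]
 [202 243 235 233 235 213 181 140 116 172 219 238 229 231 230 227]
 [144 237 239 233 232 238 243 213 215 244 237 231 231 230 226 229]
 [ 62 168 248 240 233 232 233 235 234 233 232 233 233 226 206 231]
 [ 36  82 209 234 240 236 233 232 232 234 236 235 205 195 214 233]]
[214.66201609 172.62342326] [266.43851807 186.26563859] [351.08864529 156.7547918 ]
```

```bash
python3 - <<'E'
from h import *
import pickle
d0=pickle.load(open("c0.pkl","rb"))
print("rod side",onz(d0["side"],216.3,194.7,.17),"raw",onz(d0["side"],215.8,195.3,.17));print("rod top",onz(d0["top"],219.5,149.8,.17))
# intersect: least squares of the two rays
A=[];b=[]
for n,u,v in(("side",216.3,194.7),("top",219.5,149.8)):
    o,d=ray(d0[n],u,v);d/=np.linalg.norm(d);P=np.eye(3)-np.outer(d,d);A.append(P);b.append(P@o)
print(np.linalg.lstsq(np.vstack(A),np.hstack(b),rcond=None)[0])
E
```

```text
rod side [0.59146533 0.16580994 0.17      ] raw [0.59073895 0.1692407  0.17      ]
rod top [0.59052939 0.16708862 0.17      ]
[0.5904142  0.16699305 0.17083527]
```

Call:
carry_out(increments=[[0.02,0.03,0.1,0.0004,-0.0018,0],[0.03,0.03,0.1,0.0004,-0.0018,0],[0.02,0.03,0.09,0.0004,-0.0018,0],[0,0,0,0,0,0],[0,0,0,0,0,0],[0,0,0,0,0,0],[0,0,0,0,0,0]])

```text
time_s: 9.18
position: [0.5137, 0.1504, 0.2104]
ee_rot: [0.994, 0.106, -0.017, -0.002]
ft_force: [-0.4, 0.0, -6.2]
finger_gap: 0.15
grasp_force: 107.6
```

```bash
cat >> h.py <<'E'
def bore():
    s,M=info(); B=s["position"]+.08*M[:,0]+.0177*M[:,2]
    want=np.array([.5907,.1667])-[.0349*(.170-B[2]),0]
    print("B",B.round(4),"rod at that z",want.round(4),"tool err units",(M.T@np.r_[want-B[:2],0]/.025).round(3))
E
python3 - <<'E'
from h import *
bore()
E
```

```text
t 9.1833 pos [0.5137 0.1504 0.2104] x [ 0.9768  0.2113 -0.0338] z [-3.460e-02  2.000e-04 -9.994e-01] yaw 12.21
F [-0.41  0.03 -6.18] M [-0.016  0.338 -0.016] gap 0.15 g 107.6
B [0.5912 0.1673 0.19  ] rod at that z [0.5914 0.1667] tool err units [ 0.003  0.025 -0.   ]
```

Call:
carry_out(increments=[[0,0.02,0.1,0,0,0],[0,0,0.2,0,0,0],[0,0,0.2,0,0,0],[0,0,0.12,0,0,0],[0,0,0.06,0,0,0],[0,0,0.04,0,0,0],[0,0,0.04,0,0,0],[0,0,0.04,0,0,0],[0,0,0,0,0,0],[0,0,0,0,0,0]])

```text
time_s: 10.02
position: [0.5131, 0.1498, 0.1904]
ee_rot: [0.994, 0.106, -0.017, -0.002]
ft_force: [0.2, -0.1, -6.3]
finger_gap: 0.148
grasp_force: 107.6
```

Call:
carry_out(increments=[[0,0,0.04,0,0,0],[0,0,0.04,0,0,0],[0,0,0.04,0,0,0],[0,0,0,0,0,0],[0,0,0,0,0,0]])

```text
time_s: 10.43
position: [0.5128, 0.1499, 0.1871]
ee_rot: [0.994, 0.106, -0.017, -0.002]
ft_force: [-2.6, -2.0, -8.2]
finger_gap: 0.153
grasp_force: 123.7
```

```bash
python3 - <<'E'
from h import *
bore()
E
```

```text
t 10.4333 pos [0.5128 0.1499 0.1871] x [ 0.9768  0.2112 -0.0343] z [-3.510e-02  1.000e-04 -9.994e-01] yaw 12.2
F [-2.55 -1.99 -8.2 ] M [ 0.321  0.42  -0.614] gap 0.153 g 123.7
B [0.5903 0.1668 0.1667] rod at that z [0.5906 0.1667] tool err units [ 0.009  0.004 -0.   ]
```

Call:
carry_out(increments=[[0,0,0,0,0,0],[0,0,0,0,0,0],[0,0,0,0,0,0]])

```text
time_s: 10.68
position: [0.5144, 0.1503, 0.1874]
ee_rot: [0.994, 0.106, -0.015, -0.002]
ft_force: [4.9, -3.6, -5.4]
finger_gap: 0.152
grasp_force: 120.4
```

```bash
python3 - <<'E'
from h import *
bore()
import pickle
s=cam("side")
a=cv2.resize(s["frame"][130:270,150:290],None,fx=4,fy=4,interpolation=cv2.INTER_CUBIC)
cv2.imwrite("pics/i1.png",a)
E
```

```text
t 10.6833 pos [0.5144 0.1503 0.1874] x [ 0.977   0.2113 -0.0298] z [-0.0308  0.0013 -0.9995] yaw 12.21
F [ 4.86 -3.59 -5.45] M [ 0.359 -0.161  0.198] gap 0.152 g 120.4
B [0.5921 0.1672 0.1673] rod at that z [0.5906 0.1667] tool err units [-0.061  0.009  0.002]
```

View pics/i1.png

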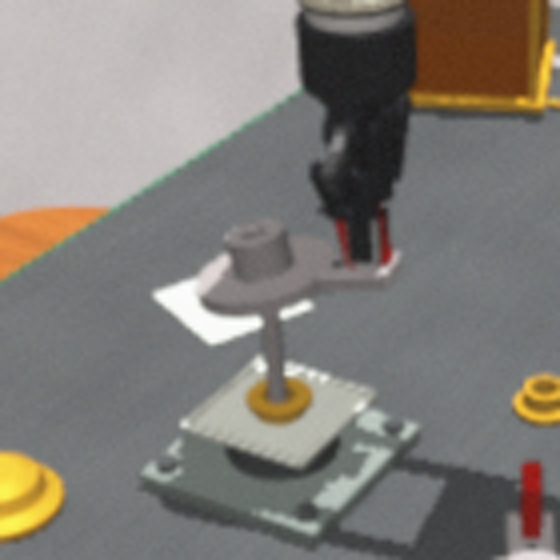

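The rod tip is inside the bore and the platen sits aligned with the rod. The forces are still changing, so I'll let them settle.

Call:
carry_out(increments=[[0,0,0,0,0,0],[0,0,0,0,0,0],[0,0,0,0,0,0],[0,0,0,0,0,0]])

```text
time_s: 11.07
position: [0.5148, 0.1508, 0.187]
ee_rot: [0.994, 0.106, -0.015, -0.003]
ft_force: [7.0, 2.4, 5.0]
finger_gap: 0.148
grasp_force: 121.6
```

```bash
python3 - <<'E'
from h import *
bore()
E
```

```text
t 11.0667 pos [0.5148 0.1508 0.187 ] x [ 0.9769  0.2118 -0.0291] z [-0.0302  0.0023 -0.9995] yaw 12.23
F [7.03 2.41 5.05] M [0.142 1.12  0.032] gap 0.148 g 121.6
B [0.5924 0.1678 0.167 ] rod at that z [0.5906 0.1667] tool err units [-0.08   0.026  0.002]
```

Call:
carry_out(increments=[[0,0,0,0,0,0]])

```text
time_s: 11.15
position: [0.5148, 0.1508, 0.187]
ee_rot: [0.994, 0.106, -0.015, -0.003]
ft_force: [7.0, 2.6, 0.1]
finger_gap: 0.147
grasp_force: 121.0
```

```bash
python3 - <<'E'
from h import *
bore()
E
```

```text
t 11.15 pos [0.5148 0.1508 0.187 ] x [ 0.9769  0.2118 -0.029 ] z [-0.0302  0.0023 -0.9995] yaw 12.23
F [7.04 2.65 0.12] M [0.122 1.165 0.088] gap 0.147 g 121.0
B [0.5924 0.1677 0.167 ] rod at that z [0.5906 0.1667] tool err units [-0.08   0.025  0.002]
```

Call:
carry_out(increments=[[0.03,-0.01,0,0,0,0],[0.03,-0.01,0,0,0,0],[0,0,0,0,0,0],[0,0,0,0,0,0],[0,0,0,0,0,0],[0,0,0,0,0,0]])

```text
time_s: 11.65
position: [0.5149, 0.1509, 0.1871]
ee_rot: [0.994, 0.106, -0.016, -0.002]
ft_force: [6.6, 1.8, -9.9]
finger_gap: 0.147
grasp_force: 118.8
```

```bash
python3 - <<'E'
from h import *
bore()
E
```

```text
t 11.65 pos [0.5149 0.1509 0.1871] x [ 0.9769  0.2114 -0.0322] z [-3.310e-02  8.000e-04 -9.995e-01] yaw 12.21
F [ 6.63  1.79 -9.89] M [0.226 0.218 0.103] gap 0.147 g 118.8
B [0.5925 0.1679 0.1669] rod at that z [0.5906 0.1667] tool err units [-0.082  0.029  0.002]
```

Call:
carry_out(increments=[[0.03,-0.01,0,0,0,0],[0.03,-0.01,0,0,0,0],[0,0,0,0,0,0],[0,0,0,0,0,0],[0,0,0,0,0,0],[0,0,0,0,0,0]])

```text
time_s: 12.15
position: [0.5157, 0.1505, 0.1879]
ee_rot: [0.994, 0.106, -0.017, -0.001]
ft_force: [-0.1, -2.7, -3.3]
finger_gap: 0.147
grasp_force: 116.4
```

```bash
python3 - <<'E'
from h import *
bore()
E
```

```text
t 12.15 pos [0.5157 0.1505 0.1879] x [ 0.9771  0.2101 -0.0337] z [-0.0342 -0.0017 -0.9994] yaw 12.13
F [-0.13 -2.69 -3.31] M [-0.48 -0.07 -0.15] gap 0.147 g 116.4
B [0.5932 0.1672 0.1676] rod at that z [0.5906 0.1667] tool err units [-0.107 -0.001  0.004]
```

Call:
carry_out(increments=[[0,0,0,0,0,0],[0,0,0,0,0,0],[0,0,0,0,0,0],[0,0,0,0,0,0]])

```text
time_s: 12.48
position: [0.5156, 0.1507, 0.1878]
ee_rot: [0.994, 0.106, -0.017, -0.001]
ft_force: [-1.3, -4.6, -2.8]
finger_gap: 0.148
grasp_force: 116.1
```

```bash
python3 - <<'E'
from h import *
bore()
s=cam("side")
a=cv2.resize(s["frame"][170:260,180:280],None,fx=7,fy=6.5,interpolation=cv2.INTER_CUBIC)
cv2.imwrite("pics/i2.png",a[:590])
E
```

```text
t 12.4833 pos [0.5156 0.1507 0.1878] x [ 0.977   0.2103 -0.0339] z [-0.0344 -0.0012 -0.9994] yaw 12.15
F [-1.31 -4.58 -2.78] M [-0.862  0.065 -0.297] gap 0.148 g 116.1
B [0.5932 0.1675 0.1674] rod at that z [0.5906 0.1667] tool err units [-0.107  0.01   0.004]
```

View pics/i2.png

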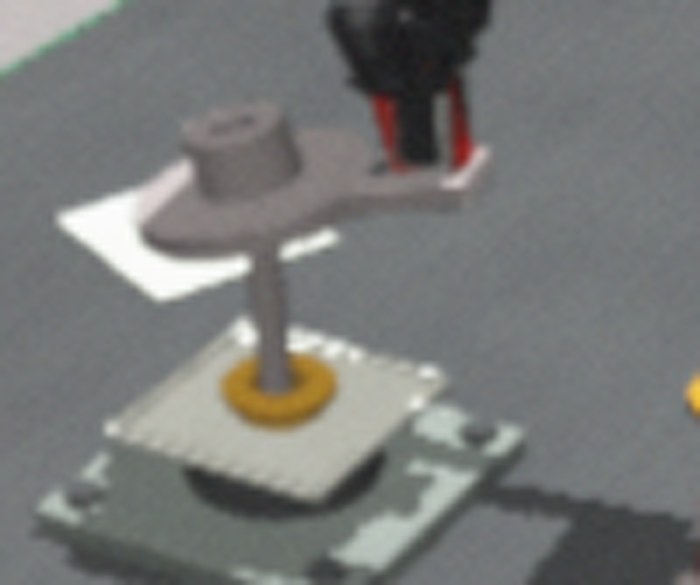

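The platen looks tilted in this view: the disc's left rim is low at (140,235) and the arm end high at (470,185). I'll compare it numerically with where those points should project for the held pose.

```bash
python3 - <<'E'
from h import *
c=cam("side"); cv2.imwrite("pics/now.png",c["frame"])
def pts(pos,M,rv,z=.0177):
    Rr=R.from_rotvec(np.radians(rv)).as_matrix(); O=np.array([0,0,z-.036+.0])  # rotate about grasp pt (tool z -.019)
    P={"bushtop":(.08,0,.0177-.04),"armendL":(-.017,-.017,.0177-.012),"armendR":(-.017,.017,.0177-.012)}
    th=np.linspace(0,2*np.pi,72); rim=np.c_[.08+.05*np.cos(th),.05*np.sin(th),0*th+.0177-.006]
    g=np.array([0,0,-.019]); f=lambda p: proj(c,pos+M@(Rr@(np.array(p)-g)+g))
    o={k:f(v).round(1).tolist() for k,v in P.items()}
    r=np.array([f(p) for p in rim]); o["rim left"]=r[r[:,0].argmin()].round(1).tolist(); o["rim low"]=r[r[:,1].argmax()].round(1).tolist()
    return o
s=ctrl.state(); M=R.from_quat(s["ee_rot"]).as_matrix()
for rv in [(0,0,0),(0,-8,0),(0,8,0),(8,0,0),(-8,0,0),(0,0,5)]: print(rv,pts(s["position"],M,rv))
M1=np.c_[[.9776,.2105,0],[.2105,-.9776,0],[0,0,-1]]
print("r1",pts(np.array([.5116,.1518,.2176]),M1,(0,0,0)))
q=lambda x,y,a,b,ox,oy:(ox+x/a-.4,oy+y/b-.4)
print("i2 meas bushtop",q(237,118,7,6.5,180,170),"rimleft",q(140,232,7,6.5,180,170),"rimlow",q(200,258,7,6.5,180,170),"armend",q(490,150,7,6.5,180,170),q(462,208,7,6.5,180,170))
print("r1 meas bushtop",q(220,93,4,4,160,150),"rimleft",q(147,140,4,4,160,150),"rimlow",q(210,176,4,4,160,150),"arm",q(362,155,4,4,160,150))
E
```

```text
(0, 0, 0) {'bushtop': [214.2, 182.8], 'armendL': [246.1, 199.1], 'armendR': [250.3, 193.2], 'rim left': [197.0, 195.4], 'rim low': [213.1, 202.8]}
(0, -8, 0) {'bushtop': [214.7, 186.5], 'armendL': [247.2, 198.4], 'armendR': [251.4, 192.5], 'rim left': [199.5, 201.0], 'rim low': [210.4, 206.2]}
(0, 8, 0) {'bushtop': [214.2, 179.2], 'armendL': [244.9, 199.6], 'armendR': [249.1, 193.7], 'rim left': [195.3, 189.6], 'rim low': [214.9, 199.7]}
(8, 0, 0) {'bushtop': [214.2, 182.8], 'armendL': [245.7, 198.8], 'armendR': [249.9, 194.5], 'rim left': [196.3, 195.0], 'rim low': [214.0, 201.2]}
(-8, 0, 0) {'bushtop': [214.1, 182.9], 'armendL': [246.6, 199.2], 'armendR': [250.7, 191.8], 'rim left': [197.8, 195.5], 'rim low': [212.4, 204.0]}
(0, 0, 5) {'bushtop': [215.3, 181.7], 'armendL': [245.4, 199.3], 'armendR': [250.6, 193.5], 'rim left': [198.2, 194.2], 'rim low': [214.3, 201.5]}
r1 {'bushtop': [214.7, 172.7], 'armendL': [246.9, 190.1], 'armendR': [251.1, 184.2], 'rim left': [196.8, 185.0], 'rim low': [213.3, 192.9]}
i2 meas bushtop (213.45714285714286, 187.75384615384615) rimleft (199.6, 205.29230769230767) rimlow (208.17142857142858, 209.29230769230767) armend (249.6, 192.67692307692306) (245.6, 201.6)
r1 meas bushtop (214.6, 172.85) rimleft (196.35, 184.6) rimlow (212.1, 193.6) arm (250.1, 188.35)
```

The platen has drooped about 10° in the grip (measured bush top 188 against 183 predicted). I'll back off the rod and mend that before going on.

Call:
carry_out(increments=[[0,0,-0.1,0,0,0],[0,0,-0.15,0,0,0],[0,0,-0.15,0,0,0],[0,0,-0.15,0,0,0],[0,0,-0.15,0,0,0],[0,0,0,0,0,0],[0,0,0,0,0,0]])

```text
time_s: 13.17
position: [0.5174, 0.1524, 0.2057]
ee_rot: [0.994, 0.107, -0.015, -0.003]
ft_force: [3.3, -1.4, -0.5]
finger_gap: 0.151
grasp_force: 116.7
```

Call:
carry_out(increments=[[0,0,-0.15,0,0,0],[0,0,-0.2,0,0,0],[0,0,-0.2,0,0,0],[0,0,-0.2,0,0,0],[0,0,-0.15,0,0,0],[0,0,0,0,0,0],[0,0,0,0,0,0],[0,0,0,0,0,0],[0,0,0,0,0,0],[0,0,0,0,0,0]])

```text
time_s: 14.0
position: [0.5168, 0.1514, 0.2267]
ee_rot: [0.994, 0.106, -0.018, -0.002]
ft_force: [-0.3, 0.7, -5.9]
finger_gap: 0.15
grasp_force: 116.1
```

```bash
python3 - <<'E'
from h import *
import pickle
bore()
s=cam("side"); pickle.dump(s,open("c2.pkl","wb"))
a=cv2.resize(s["frame"][150:240,180:280],None,fx=7,fy=6.5,interpolation=cv2.INTER_CUBIC)
cv2.imwrite("pics/i3.png",a)
E
```

```text
t 14.0 pos [0.5168 0.1514 0.2267] x [ 0.9768  0.2112 -0.0349] z [-0.0357 -0.     -0.9994] yaw 12.2
F [-0.32  0.7  -5.86] M [-0.06   0.293  0.028] gap 0.15 g 116.1
B [0.5943 0.1683 0.2062] rod at that z [0.592  0.1667] tool err units [-0.105  0.043  0.003]
```

View pics/i3.png

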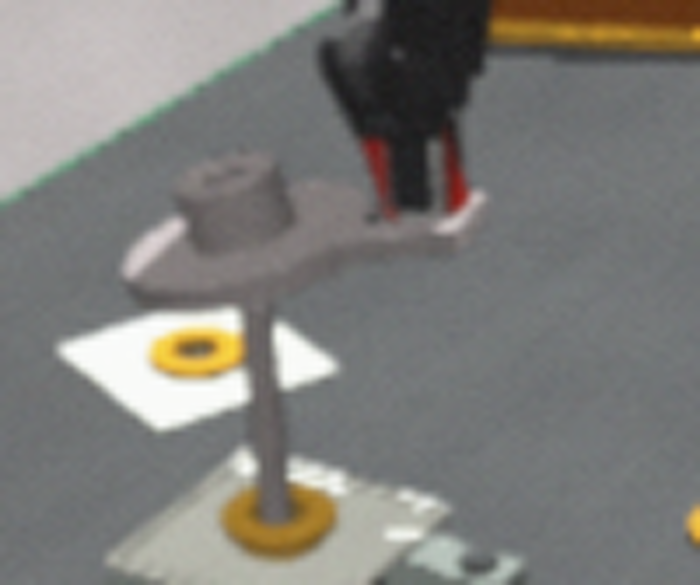

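```bash
cat > dr.py <<'E'
from h import *
from scipy.optimize import least_squares
def feats(c,pos,M,rv):
    Rr=R.from_rotvec(rv).as_matrix(); g=np.array([0,0,-.019])
    f=lambda p: proj(c,pos+M@(Rr@(np.array(p)-g)+g))
    th=np.linspace(0,2*np.pi,180)
    r=np.array([f((.08+.05*np.cos(t),.05*np.sin(t),.0177)) for t in th])   # underside rim
    return np.array([f((.08,0,.0177-.04)),r[r[:,0].argmin()],r[r[:,1].argmax()],f((-.017,.017,.0177-.012))])
def droop(c,meas,pos,M):
    m=np.array(meas)-[-.5,.6]
    w=np.array([[1,1],[1,.4],[.3,1],[1,1]])
    o=least_squares(lambda v:((feats(c,pos,M,[v[0],v[1],0])-m)*w).ravel(),[0,0.])
    print("roll,pitch deg",np.degrees(o.x).round(1),"res",o.fun.round(1)); return o.x
E
python3 - <<'E'
from dr import *
import pickle
c=pickle.load(open("c2.pkl","rb")); s=ctrl.state(); M=R.from_quat(s["ee_rot"]).as_matrix()
q=lambda x,y,a,b,ox,oy:(ox+x/a-.4,oy+y/b-.4)
droop(c,[q(x,y,7,6.5,180,150) for x,y in[(225,178),(122,275),(185,305),(485,195)]],s["position"],M)
M1=np.c_[[.9776,.2105,0],[.2105,-.9776,0],[0,0,-1]]
droop(c,[q(x,y,4,4,160,150) for x,y in[(220,93),(147,145),(210,176),(364,148)]],np.array([.5116,.1518,.2176]),M1)
E
```

```text
roll,pitch deg [  5.5 -10.4] res [ 1.2 -1.4  1.   0.5  0.1 -0.1  1.4  1.5]
roll,pitch deg [8.3 0.7] res [-0.4  0.1 -0.9  0.4  0.8  0.2 -0.5 -0.4]
```

Call:
carry_out(increments=[[0,0,0,0,0.0025,0],[0,0,0,0,0.0045,0],[0,0,0,0,0.006,0],[0,0,0,0,0.006,0],[0,0,0,0,0.006,0],[0,0,0,0,0.004,0],[0,0,0,0,0.0015,0],[0,0,0,0,0,0],[0,0,0,0,0,0],[0,0,0,0,0,0]], squeeze=120)

```text
time_s: 14.88
position: [0.5171, 0.1514, 0.227]
ee_rot: [0.991, 0.105, 0.078, -0.012]
ft_force: [0.6, 0.6, -5.9]
finger_gap: 0.145
grasp_force: 116.8
```

Call:
carry_out(increments=[[0,0,0,0,0,0],[0,0,0,0,0,0],[0,0,0,0,0,0],[0,0,0,0,0,0]])

```text
time_s: 15.22
position: [0.5171, 0.1515, 0.227]
ee_rot: [0.991, 0.106, 0.078, -0.012]
ft_force: [-0.1, 0.8, -6.3]
finger_gap: 0.146
grasp_force: 116.8
```

```bash
cat >> h.py <<'E'
def boreD(dl,rod=(.5907,.1667),zt=None):
    s,M=info(); d=np.radians(dl)
    Rr=R.from_rotvec([0,-d,0]).as_matrix()
    B=s["position"]+M@(np.array([0,0,-.019])+Rr@[.08,0,.0367]); ax=-(M@Rr)[:,2]
    z=B[2] if zt is None else zt
    T=np.r_[np.array(rod)-[.0349*(.170-z),0],z]
    print("B",B.round(4),"axis",ax.round(3),"rod",T.round(4),"units to rod at z",(M.T@(T-B)/.025).round(3))
E
python3 - <<'E'
from h import *
import pickle
boreD(11,zt=.178)
s=cam("side"); pickle.dump(s,open("c3.pkl","wb"))
a=cv2.resize(s["frame"][140:230,180:280],None,fx=7,fy=6.5,interpolation=cv2.INTER_CUBIC)
cv2.imwrite("pics/i4.png",a)
E
```

```text
t 15.2167 pos [0.5171 0.1515 0.227 ] x [0.9656 0.2073 0.1567] z [ 0.1516  0.0403 -0.9876] yaw 12.12
F [-0.07  0.76 -6.34] M [-0.135  0.638 -0.035] gap 0.146 g 116.8
B [0.5911 0.1676 0.2063] axis [0.035 0.    0.999] rod [0.591  0.1667 0.178 ] units to rod at z [-0.189  0.042  1.117]
```

View pics/i4.png

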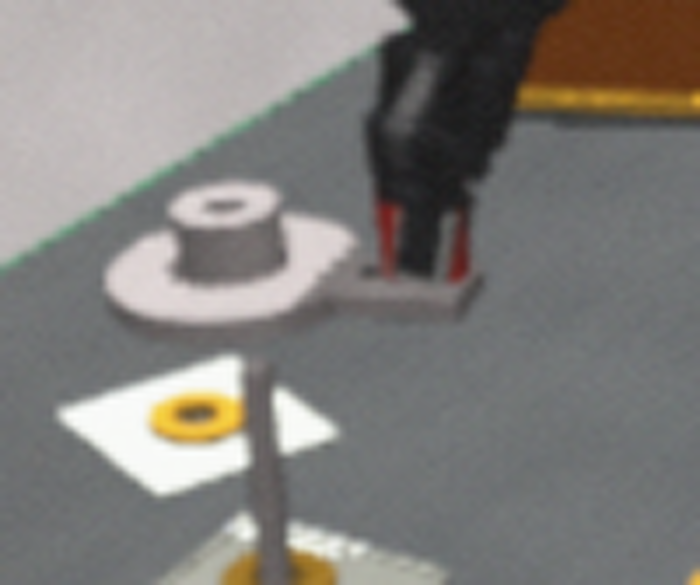

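The platen now reads parallel to the rod. The bush top is at crop (223,205) and the rod tip is visible at (257,363) below it. A quick fit gives the remaining pitch.

```bash
python3 - <<'E'
from dr import *
import pickle
c=pickle.load(open("c3.pkl","rb")); s=ctrl.state(); M=R.from_quat(s["ee_rot"]).as_matrix()
q=lambda x,y:(180+x/7-.43,140+y/6.5-.42)
droop(c,[q(x,y) for x,y in[(223,205),(107,300),(215,340),(482,282)]],s["position"],M)
m=np.array(q(223,205))-[-.5,.6]
for dl in(8,11,13,15):
    print(dl,feats(c,s["position"],M,[0,-np.radians(dl),0])[0].round(2),m.round(2))
# bore-top xy from image at its height, rod tip likewise (same camera, same bias)
print("boretop",onz(c,*m,.2463),"rodtop now",onz(c,*(np.array(q(257,366))-[-.5,.6]),.17))
E
```

```text
roll,pitch deg [ 10.1 -11.4] res [ 1.9 -0.1  0.1  0.   0.6 -0.7  1.3 -0.1]
8 [213.87 168.76] [211.93 170.52]
11 [213.92 170.16] [211.93 170.52]
13 [213.99 171.1 ] [211.93 170.52]
15 [214.09 172.04] [211.93 170.52]
boretop [0.59589354 0.17189883 0.2463    ] rodtop now [0.58842125 0.16783706 0.17      ]
```

The pitch fits at about 11°, but the bush is about 2 px left of prediction, so the platen also slid roughly 4–5 mm along the grip. I've viewed 10 pictures, so from here I measure numerically. First, the disc rim in the top view and the bush in the side view, as differences from earlier frames.

```bash
cat > rim.py <<'E'
from h import *
import pickle
from scipy.optimize import least_squares
c0=pickle.load(open("c0.pkl","rb"))["top"]
def rim(c,zt):
    df=cv2.absdiff(c["frame"],c0["frame"]).max(2)
    m=((df>25)).astype(np.uint8)
    out=[]
    for v in range(120,152):
        r=np.nonzero(m[v,215:262])[0]
        # rightmost changed pixel
        if len(r): out.append((v,215+r.max(),df[v,215+r.max()-1:215+r.max()+3].tolist()))
    return out,m
E
python3 - <<'E'
from rim import *
c=cam("top"); pickle.dump(c,open("t3.pkl","wb"))
g=cv2.cvtColor(c["frame"],cv2.COLOR_BGR2GRAY)
print(g[116:166:2,222:254])
c1=pickle.load(open("c1.pkl","rb"))["top"]
g=cv2.cvtColor(c1["frame"],cv2.COLOR_BGR2GRAY)
print("r1");print(g[116:166:3,222:246])
E
```

```text
[[123 118 117 118 117 114 116 120 120 118 115 118 118 118 117 117 119 114
  118 118 119 119 116 117 120 119 117 118 118 122 116 121]
 [ 38  82 121 116 113 110 110 116 113 113 112 112 112 112 116 115 113 117
  114 111 116 115 114 110 114 116 118 113 115 117 118 112]
 [ 26  33  75 124 114 115 116 115 112 114 116 113 113 114 114 114 116 114
  117 116 115 113 114 117 118 117 117 116 118 117 115 118]
 [ 30  66  63  95 150 159 117 107 110 112 115 110 112 113 116 114 114 115
  114 114 113 115 116 109 116 113 119 117 117 113 117 116]
 [ 36  82  63  30  40 163 245 198 145 110 108 110 114 112 112 114 114 113
  117 113 114 112 113 116 116 113 117 115 116 116 114 116]
 [ 42  89  72  35  24  84 229 241 234 233 162 113 113 114 114 120 115 116
  116 116 120 118 120 115 119 119 118 118 118 117 117 119]
 [ 49  99  81  48  32  18  82 227 236 231 235 232 128 108 115 118 117 117
  121 117 118 117 117 121 120 120 121 121 120 118 120 121]
 [ 63  83  87  52  45  27  32 146 247 231 226 230 232 191 105 112 123 117
  119 117 118 121 117 120 122 118 119 120 120 124 123 120]
 [ 79  77  93  58  45  36  23  49 16
[... 3246 characters left out ...]
36  38  33  28  38 103 159 153 154 156 157 157 155 158 154 113 135
  199 206 248 244 243 243]
 [ 33  34  33  40  37  23  74 168 158 150 155 155 155 153 159 139  76 185
  215 224 253 249 247 248]
 [ 25  35  37  38  37  29  39 104 161 155 153 155 158 157 145  66 167 221
  211 205 223 252 248 247]
 [ 45  32  34  34  39  35  30  74 162 165 159 161 156 107  93 213 222 193
  172 102 118 189 207 255]
 [ 89  23  27  40  36  35  36  36  27  23  17  42  61  74  95  19  30  38
   55  67  84  71  70 147]
 [105  38  30  35  36  37  34  39  46  52  81  76  74  74  71  85 122 123
  115 128 180 145 105 101]
 [145  88  19  34  37  39  38  35  36  36  31  29  40  52  48  45  46  47
   46  61  59  62  45  33]]
```

```bash
python3 - <<'E'
from rim import *
c=pickle.load(open("t3.pkl","rb"))
def fit(P,z,ax):
    Q=np.array([onz(c,u,v,z) for u,v in P])[:,:2]
    o=least_squares(lambda p:np.hypot(*(Q-p).T)-.05,[.59,.168]); return o.x.round(4),(o.fun*1e3).round(1)
r1=[(231,128),(234,131),(235.8,134),(237.2,137),(237.8,140),(238.1,143)]
now=[(229.5,124),(231.9,126),(233.6,128),(235.2,130),(236.2,132),(236.8,134),(237.5,136),(237.4,138),(237.6,140),(237.4,142)]
print("r1",fit(r1,.2118,0),"true .5898 .1686"); print("now",fit(now,.2183,0))
E
```

```text
r1 (array([0.5907, 0.1684]), array([-0.2,  0.2, -0. ,  0.3, -0.1, -0.1])) true .5898 .1686
now (array([0.596 , 0.1687]), array([-0.5, -0.2, -0.1,  0.5,  0.5,  0.2,  0.6, -0.3, -0.2, -0.5]))
```

```bash
sed -i 's/\[.08,0,.0367\]/[.0837,0,.0367]/' h.py; python3 - <<'E'
from h import *
boreD(11,zt=.176)
boreD(11)
M=R.from_quat(ctrl.state()["ee_rot"]).as_matrix()
print("1mm down along rod, units",M.T@np.array([-.0349,0,-.9994])*.04)
E
```

```text
t 15.3167 pos [0.5171 0.1514 0.2271] x [0.9656 0.2072 0.1568] z [ 0.1517  0.0403 -0.9876] yaw 12.11
F [ 0.06  0.49 -5.58] M [-0.087  0.605  0.   ] gap 0.15 g 116.8
B [0.5947 0.1683 0.2063] axis [ 0.035 -0.     0.999] rod [0.5909 0.1667 0.176 ] units to rod at z [-0.349  0.041  1.17 ]
t 15.3167 pos [0.5171 0.1514 0.2271] x [0.9656 0.2072 0.1568] z [ 0.1517  0.0403 -0.9876] yaw 12.11
F [ 0.06  0.49 -5.58] M [-0.087  0.605  0.   ] gap 0.15 g 116.8
B [0.5947 0.1683 0.2063] axis [ 0.035 -0.     0.999] rod [0.592  0.1667 0.2063] units to rod at z [-0.119  0.041 -0.019]
1mm down along rod, units [-7.61695859e-03  3.46752470e-06  3.92684520e-02]
```

Call:
carry_out(increments=[[-0.05,0.01,0.15,0,0,0],[-0.08,0.01,0.25,0,0,0],[-0.08,0.015,0.27,0,0,0],[-0.07,0.015,0.25,0,0,0],[-0.05,0.01,0.17,0,0,0],[-0.02,0,0.08,0,0,0],[0,0,0,0,0,0],[0,0,0,0,0,0],[0,0,0,0,0,0],[0,0,0,0,0,0]])

```text
time_s: 16.15
position: [0.5137, 0.1494, 0.1975]
ee_rot: [0.991, 0.105, 0.079, -0.012]
ft_force: [-0.3, 0.4, -6.5]
finger_gap: 0.151
grasp_force: 116.8
```

```bash
cat >> rim.py <<'E'
def autofit(c,z,g0=(.59,.168)):
    g=cv2.cvtColor(c["frame"],cv2.COLOR_BGR2GRAY).astype(float); P=[]
    # walk radially outward near expected rim, find bright->dark crossing
    for a in np.radians(np.arange(-75,-14,5)):   # direction angle in world (towards -y,+x)
        pr=[];rs=np.arange(.042,.060,.0005)
        for r in rs:
            u,v=proj(c,[g0[0]+r*np.cos(a),g0[1]+r*np.sin(a),z]); pr.append(cv2.getRectSubPix(g.astype(np.float32),(1,1),(float(u),float(v)))[0,0])
        pr=np.array(pr); d=np.diff(pr); k=d.argmin()
        if pr[:k+1].max()>185 and pr[k:].min()<150 and d[k]<-5:
            P.append([g0[0]+rs[k]*np.cos(a)+.00025*np.cos(a),g0[1]+rs[k]*np.sin(a)])
    Q=np.array(P); o=least_squares(lambda p:np.hypot(*(Q-p).T)-.05,g0,loss="soft_l1",f_scale=.0005)
    return len(Q),(o.x-[.0009,-.0002]).round(4),(1e3*(np.hypot(*(Q-o.x).T)-.05)).round(1)
E
python3 - <<'E'
from rim import *
print(autofit(pickle.load(open("t3.pkl","rb")),.2183,(.595,.169)))
boreD(11)
print(autofit(cam("top"),.188,(.592,.167)))
E
```

```text
(9, array([0.5946, 0.1684]), array([-0.4,  0.1,  0.1,  0.1, -0.3,  0.2,  0.7, -0.2, -0.2]))
t 16.15 pos [0.5137 0.1494 0.1975] x [0.9654 0.2072 0.1583] z [ 0.1532  0.0406 -0.9874] yaw 12.12
F [-0.26  0.43 -6.51] M [-0.115  0.658 -0.003] gap 0.151 g 116.8
B [0.5913 0.1663 0.1768] axis [ 0.034 -0.     0.999] rod [0.5909 0.1667 0.1768] units to rod at z [-0.012 -0.018 -0.002]
(12, array([0.5912, 0.166 ]), array([-0.6,  0.4, -0. ,  0. , -0.4,  0.2,  1.2, -0.2, -0.1,  0. ,  0.6,
       -1.6]))
```

Call:
carry_out(increments=[[-0.01,-0.02,0.05,0,0,0],[-0.015,0,0.08,0,0,0],[-0.015,0,0.08,0,0,0],[-0.01,0,0.06,0,0,0],[-0.01,0,0.04,0,0,0],[0,0,0,0,0,0],[0,0,0,0,0,0]])

```text
time_s: 16.78
position: [0.5129, 0.1498, 0.1888]
ee_rot: [0.991, 0.106, 0.078, -0.012]
ft_force: [0.7, 0.0, -6.1]
finger_gap: 0.15
grasp_force: 116.9
```

Call:
carry_out(increments=[[-0.004,0,0.02,0,0,0],[-0.004,0,0.02,0,0,0],[-0.004,0,0.02,0,0,0],[-0.004,0,0.02,0,0,0],[0,0,0,0,0,0],[0,0,0,0,0,0],[0,0,0,0,0,0]])

```text
time_s: 17.37
position: [0.5129, 0.1498, 0.187]
ee_rot: [0.991, 0.106, 0.078, -0.012]
ft_force: [1.1, 0.3, -6.5]
finger_gap: 0.145
grasp_force: 116.9
```

```bash
python3 - <<'E'
from rim import *
boreD(11)
E
```

```text
t 17.3667 pos [0.5129 0.1498 0.187 ] x [0.9656 0.2074 0.1571] z [ 0.152   0.0404 -0.9876] yaw 12.12
F [ 1.08  0.28 -6.5 ] M [-0.134  0.611 -0.035] gap 0.145 g 116.9
B [0.5905 0.1668 0.1662] axis [ 0.035 -0.     0.999] rod [0.5906 0.1667 0.1662] units to rod at z [0.003 0.003 0.   ]
```

No contact, and the tip is in the bore. I'll continue down the rod axis.

Call:
carry_out(increments=[[-0.01,0,0.05,0,0,0],[-0.01,0,0.05,0,0,0],[-0.01,0,0.05,0,0,0],[-0.01,0,0.05,0,0,0],[0,0,0,0,0,0],[0,0,0,0,0,0]])

```text
time_s: 17.87
position: [0.5126, 0.1498, 0.1816]
ee_rot: [0.991, 0.106, 0.078, -0.012]
ft_force: [-0.3, 0.4, -7.2]
finger_gap: 0.146
grasp_force: 116.9
```

Call:
carry_out(increments=[[-0.01,0,0.05,0,0,0],[-0.01,0,0.05,0,0,0],[-0.01,0,0.05,0,0,0],[-0.01,0,0.05,0,0,0],[0,0,0,0,0,0],[0,0,0,0,0,0]])

```text
time_s: 18.37
position: [0.5124, 0.1498, 0.1766]
ee_rot: [0.991, 0.106, 0.078, -0.012]
ft_force: [0.1, -0.3, -6.8]
finger_gap: 0.149
grasp_force: 116.9
```

```bash
python3 - <<'E'
from rim import *
boreD(11)
E
```

```text
t 18.3667 pos [0.5124 0.1498 0.1766] x [0.9656 0.2073 0.1567] z [ 0.1516  0.0403 -0.9876] yaw 12.12
F [ 0.12 -0.25 -6.82] M [-0.172  0.543 -0.014] gap 0.149 g 116.9
B [0.5899 0.1667 0.1557] axis [0.035 0.    0.999] rod [0.5902 0.1667 0.1557] units to rod at z [0.01  0.003 0.002]
```

Call:
carry_out(increments=[[-0.01,0,0.06,0,0,0],[-0.01,0,0.06,0,0,0],[-0.01,0,0.06,0,0,0],[-0.01,0,0.06,0,0,0],[-0.01,0,0.06,0,0,0],[-0.01,0,0.06,0,0,0],[0,0,0,0,0,0],[0,0,0,0,0,0]])

```text
time_s: 19.03
position: [0.5123, 0.1498, 0.1674]
ee_rot: [0.991, 0.106, 0.078, -0.012]
ft_force: [0.4, -0.8, -5.3]
finger_gap: 0.148
grasp_force: 116.9
```

Call:
carry_out(increments=[[-0.01,0,0.06,0,0,0],[-0.012,0,0.06,0,0,0],[-0.012,0,0.06,0,0,0],[-0.012,0,0.06,0,0,0],[-0.012,0,0.06,0,0,0],[-0.012,0,0.06,0,0,0],[0,0,0,0,0,0],[0,0,0,0,0,0]])

```text
time_s: 19.7
position: [0.5118, 0.1498, 0.158]
ee_rot: [0.991, 0.106, 0.077, -0.012]
ft_force: [-0.2, -0.1, -5.7]
finger_gap: 0.151
grasp_force: 117.0
```

```bash
python3 - <<'E'
from rim import *
boreD(11)
E
```

```text
t 19.7 pos [0.5118 0.1498 0.158 ] x [0.9657 0.2073 0.1562] z [ 0.1511  0.0402 -0.9877] yaw 12.12
F [-0.2  -0.1  -5.65] M [-0.125  0.809  0.051] gap 0.151 g 117.0
B [0.5894 0.1667 0.1372] axis [0.036 0.    0.999] rod [0.5896 0.1667 0.1372] units to rod at z [0.007 0.003 0.001]
```

Call:
carry_out(increments=[[-0.01,0,0.06,0,0,0],[-0.012,0,0.06,0,0,0],[-0.012,0,0.06,0,0,0],[-0.012,0,0.06,0,0,0],[-0.012,0,0.06,0,0,0],[-0.012,0,0.06,0,0,0],[0,0,0,0,0,0],[0,0,0,0,0,0]])

```text
time_s: 20.37
position: [0.5113, 0.1498, 0.1491]
ee_rot: [0.991, 0.106, 0.077, -0.012]
ft_force: [-4.0, 0.1, -3.8]
finger_gap: 0.147
grasp_force: 117.5
```

```bash
python3 - <<'E'
from rim import *
boreD(11)
E
```

```text
t 20.3667 pos [0.5113 0.1498 0.1491] x [0.9657 0.2074 0.156 ] z [ 0.1509  0.0402 -0.9877] yaw 12.12
F [-4.02  0.14 -3.83] M [-0.173  1.123  0.077] gap 0.147 g 117.5
B [0.5889 0.1668 0.1282] axis [0.036 0.    0.999] rod [0.5892 0.1667 0.1282] units to rod at z [0.015 0.005 0.002]
```

Call:
carry_out(increments=[[-0.02,-0.005,0,0,0,0],[-0.02,-0.005,0,0,0,0],[0,0,0,0,0,0],[0,0,0,0,0,0],[0,0,0,0,0,0]])

```text
time_s: 20.78
position: [0.5111, 0.1499, 0.1491]
ee_rot: [0.991, 0.105, 0.078, -0.012]
ft_force: [-0.9, -1.1, -6.4]
finger_gap: 0.147
grasp_force: 117.1
```

```bash
python3 - <<'E'
from rim import *
boreD(11)
E
```

```text
t 20.7833 pos [0.5111 0.1499 0.1491] x [0.9655 0.2072 0.1576] z [ 0.1526  0.0403 -0.9875] yaw 12.11
F [-0.89 -1.11 -6.36] M [-0.169  0.673  0.017] gap 0.147 g 117.1
B [0.5887 0.1668 0.1283] axis [ 0.034 -0.     0.999] rod [0.5892 0.1667 0.1283] units to rod at z [0.022 0.008 0.003]
```

Call:
carry_out(increments=[[-0.013,0,0.06,0,0,0],[-0.013,0,0.06,0,0,0],[-0.013,0,0.06,0,0,0],[-0.013,0,0.06,0,0,0],[-0.013,0,0.06,0,0,0],[-0.013,0,0.06,0,0,0],[0,0,0,0,0,0],[0,0,0,0,0,0]])

```text
time_s: 21.45
position: [0.5104, 0.1499, 0.1398]
ee_rot: [0.991, 0.105, 0.078, -0.012]
ft_force: [1.7, -0.3, -7.2]
finger_gap: 0.149
grasp_force: 116.8
```

Call:
carry_out(increments=[[-0.013,0,0.06,0,0,0],[-0.013,0,0.06,0,0,0],[-0.013,0,0.06,0,0,0],[-0.013,0,0.06,0,0,0],[-0.013,0,0.06,0,0,0],[-0.013,0,0.06,0,0,0],[0,0,0,0,0,0],[0,0,0,0,0,0]])

```text
time_s: 22.12
position: [0.51, 0.1499, 0.1308]
ee_rot: [0.991, 0.106, 0.078, -0.012]
ft_force: [3.1, 1.6, -7.4]
finger_gap: 0.148
grasp_force: 117.0
```

```bash
python3 - <<'E'
from rim import *
boreD(11)
E
```

```text
t 22.1167 pos [0.51   0.1499 0.1308] x [0.9655 0.2073 0.1578] z [ 0.1526  0.0406 -0.9874] yaw 12.12
F [ 3.07  1.58 -7.35] M [0.038 0.088 0.082] gap 0.148 g 117.0
B [0.5876 0.1668 0.1101] axis [ 0.034 -0.     0.999] rod [0.5886 0.1667 0.1101] units to rod at z [0.038 0.014 0.006]
```

Call:
carry_out(increments=[[0.025,-0.01,0,0,0,0],[-0.01,0,0.06,0,0,0],[-0.01,0,0.06,0,0,0],[-0.012,0,0.06,0,0,0],[-0.012,0,0.06,0,0,0],[-0.012,0,0.06,0,0,0],[-0.012,0,0.06,0,0,0],[0,0,0,0,0,0],[0,0,0,0,0,0]])

```text
time_s: 22.87
position: [0.5098, 0.1502, 0.1214]
ee_rot: [0.991, 0.106, 0.078, -0.012]
ft_force: [2.1, 0.1, -7.7]
finger_gap: 0.147
grasp_force: 116.9
```

```bash
python3 - <<'E'
from rim import *
boreD(11)
E
```

```text
t 22.8667 pos [0.5098 0.1502 0.1214] x [0.9657 0.2073 0.1564] z [ 0.1513  0.0402 -0.9877] yaw 12.12
F [ 2.12  0.12 -7.73] M [-0.078  0.48  -0.004] gap 0.147 g 116.9
B [0.5873 0.1671 0.1005] axis [0.036 0.    0.999] rod [0.5883 0.1667 0.1005] units to rod at z [0.033 0.022 0.005]
```

Call:
carry_out(increments=[[0.015,0,0,0,0,0],[-0.01,0,0.06,0,0,0],[-0.01,0,0.06,0,0,0],[-0.01,0,0.06,0,0,0],[-0.012,0,0.06,0,0,0],[-0.012,0,0.06,0,0,0],[-0.012,0,0.06,0,0,0],[0,0,0,0,0,0],[0,0,0,0,0,0]])

```text
time_s: 23.62
position: [0.5098, 0.1502, 0.1122]
ee_rot: [0.991, 0.105, 0.077, -0.012]
ft_force: [-1.3, -0.2, -6.6]
finger_gap: 0.148
grasp_force: 116.9
```

Call:
carry_out(increments=[[0.005,0,0,0,0,0],[-0.01,0,0.06,0,0,0],[-0.01,0,0.06,0,0,0],[-0.01,0,0.06,0,0,0],[-0.01,0,0.06,0,0,0],[-0.01,0,0.06,0,0,0],[-0.01,0,0.06,0,0,0],[0,0,0,0,0,0],[0,0,0,0,0,0]])

```text
time_s: 24.37
position: [0.5097, 0.1503, 0.1034]
ee_rot: [0.991, 0.106, 0.077, -0.012]
ft_force: [-5.1, -1.5, -3.5]
finger_gap: 0.147
grasp_force: 117.4
```

```bash
python3 - <<'E'
from rim import *
boreD(11)
E
```

```text
t 24.3667 pos [0.5097 0.1503 0.1034] x [0.9657 0.2074 0.156 ] z [ 0.1509  0.0401 -0.9877] yaw 12.12
F [-5.11 -1.49 -3.48] M [-2.940e-01  1.123e+00  1.000e-03] gap 0.147 g 117.4
B [0.5872 0.1672 0.0826] axis [0.036 0.    0.999] rod [0.5876 0.1667 0.0826] units to rod at z [0.012 0.023 0.002]
```

Call:
carry_out(increments=[[-0.025,0,0,0,0,0],[-0.025,0,0,0,0,0],[0,0,0,-0.0003,0.0014,0],[0,0,0,-0.0003,0.0014,0],[0,0,0,-0.0003,0.0014,0],[0,0,0,-0.0003,0.0012,0],[0,0,0,0,0,0],[0,0,0,0,0,0],[0,0,0,0,0,0]])

```text
time_s: 25.12
position: [0.509, 0.1502, 0.1034]
ee_rot: [0.99, 0.105, 0.095, -0.01]
ft_force: [-0.5, -0.0, -6.3]
finger_gap: 0.15
grasp_force: 116.9
```

```bash
python3 - <<'E'
from rim import *
boreD(11)
M=R.from_quat(ctrl.state()["ee_rot"]).as_matrix()
print("1mm down vertical/along rod",(M.T@[0,0,-.04]).round(4),(M.T@[-.0014,0,-.04]).round(4))
c=cam("top")
print(autofit(c,.098,(.588,.167)))
E
```

```text
t 25.1167 pos [0.509  0.1502 0.1034] x [0.9598 0.2059 0.1908] z [ 0.1865  0.0401 -0.9816] yaw 12.11
F [-0.47 -0.05 -6.27] M [-0.167  0.701 -0.023] gap 0.15 g 116.9
B [0.5873 0.167  0.0854] axis [ 0. -0.  1.] rod [0.5877 0.1667 0.0854] units to rod at z [0.015 0.014 0.003]
1mm down vertical/along rod [-0.0076  0.      0.0393] [-0.009  -0.0003  0.039 ]
(6, array([0.5845, 0.1584]), array([-0.1,  2. , -0.1, -1.3,  0.5, -0.2]))
```

Call:
carry_out(increments=[[-0.013,0,0.058,0,0,0],[-0.013,0,0.058,0,0,0],[-0.013,0,0.058,0,0,0],[-0.013,0,0.058,0,0,0],[-0.013,0,0.058,0,0,0],[-0.013,0,0.058,0,0,0],[0,0,0,0,0,0],[0,0,0,0,0,0]])

```text
time_s: 25.83
position: [0.5086, 0.1501, 0.0942]
ee_rot: [0.99, 0.105, 0.095, -0.01]
ft_force: [-0.3, -0.1, -6.3]
finger_gap: 0.149
grasp_force: 116.9
```

Call:
carry_out(increments=[[-0.013,0,0.058,0,0,0],[-0.013,0,0.058,0,0,0],[-0.013,0,0.058,0,0,0],[-0.013,0,0.058,0,0,0],[0,0,0,0,0,0],[0,0,0,0,0,0],[0,0,0,0,0,0]])

```text
time_s: 26.42
position: [0.5085, 0.15, 0.0885]
ee_rot: [0.99, 0.105, 0.095, -0.01]
ft_force: [-0.1, 0.3, -6.1]
finger_gap: 0.15
grasp_force: 117.0
```

```bash
python3 - <<'E'
from rim import *
boreD(11)
E
```

```text
t 26.4167 pos [0.5085 0.15   0.0885] x [0.9599 0.206  0.1903] z [ 0.1861  0.0399 -0.9817] yaw 12.11
F [-0.12  0.27 -6.13] M [-0.109  0.661 -0.008] gap 0.15 g 117.0
B [0.5868 0.1668 0.0704] axis [0. 0. 1.] rod [0.5872 0.1667 0.0704] units to rod at z [0.016 0.008 0.003]
```

Now finer steps until the collar is felt.

Call:
carry_out(increments=[[-0.009,0,0.039,0,0,0],[-0.009,0,0.039,0,0,0],[-0.009,0,0.039,0,0,0],[-0.009,0,0.039,0,0,0],[-0.009,0,0.039,0,0,0],[0,0,0,0,0,0],[0,0,0,0,0,0]])

```text
time_s: 27.0
position: [0.5083, 0.15, 0.0835]
ee_rot: [0.99, 0.105, 0.095, -0.01]
ft_force: [-0.2, -0.8, -6.3]
finger_gap: 0.15
grasp_force: 116.9
```

Call:
carry_out(increments=[[-0.009,0,0.039,0,0,0],[-0.009,0,0.039,0,0,0],[-0.009,0,0.039,0,0,0],[0,0,0,0,0,0],[0,0,0,0,0,0]])

```text
time_s: 27.42
position: [0.509, 0.1501, 0.0819]
ee_rot: [0.99, 0.105, 0.096, -0.01]
ft_force: [-4.6, -1.4, 2.5]
finger_gap: 0.152
grasp_force: 118.3
```

```bash
python3 - <<'E'
from rim import *
boreD(11)
E
```

```text
t 27.4167 pos [0.509  0.1501 0.0819] x [0.9594 0.2058 0.193 ] z [ 0.1887  0.0404 -0.9812] yaw 12.11
F [-4.59 -1.45  2.55] M [-0.093  0.433 -0.003] gap 0.152 g 118.3
B [0.5874 0.1669 0.064 ] axis [-0.002 -0.     1.   ] rod [0.587  0.1667 0.064 ] units to rod at z [-0.016  0.006 -0.003]
```

Call:
carry_out(increments=[[-0.03,-0.005,0.006,0,0,0],[-0.005,0,0.02,0,0,0],[-0.007,0,0.03,0,0,0],[-0.007,0,0.03,0,0,0],[0,0,0,0,0,0],[0,0,0,0,0,0]])

```text
time_s: 27.92
position: [0.5088, 0.1501, 0.0801]
ee_rot: [0.99, 0.105, 0.097, -0.01]
ft_force: [-4.7, -2.0, 6.8]
finger_gap: 0.15
grasp_force: 118.6
```

```bash
python3 - <<'E'
from rim import *
boreD(11)
E
```

```text
t 27.9167 pos [0.5088 0.1501 0.0801] x [0.9591 0.2058 0.1945] z [ 0.1902  0.0406 -0.9809] yaw 12.11
F [-4.67 -2.01  6.8 ] M [-0.034 -0.004 -0.053] gap 0.15 g 118.6
B [0.5872 0.1669 0.0623] axis [-0.004 -0.001  1.   ] rod [0.5869 0.1667 0.0623] units to rod at z [-0.011  0.007 -0.002]
```

Call:
carry_out(increments=[[-0.02,-0.005,0.02,0,0,0],[-0.015,-0.005,0.03,0,0,0],[-0.007,0,0.03,0,0,0],[0,0,0,0,0,0],[0,0,0,0,0,0]])

```text
time_s: 28.33
position: [0.5087, 0.1502, 0.0783]
ee_rot: [0.99, 0.105, 0.098, -0.01]
ft_force: [-4.0, -1.8, 6.0]
finger_gap: 0.149
grasp_force: 119.0
```

```bash
python3 - <<'E'
from rim import *
boreD(11)
E
```

```text
t 28.3333 pos [0.5087 0.1502 0.0783] x [0.9588 0.2057 0.1959] z [ 0.1917  0.0406 -0.9806] yaw 12.11
F [-4.03 -1.75  6.02] M [ 0.021 -0.185 -0.07 ] gap 0.149 g 119.0
B [0.5871 0.167  0.0607] axis [-0.005 -0.001  1.   ] rod [0.5869 0.1667 0.0607] units to rod at z [-0.011  0.01  -0.002]
```

Call:
carry_out(increments=[[-0.015,-0.005,0.03,0,0,0],[-0.01,0,0.03,0,0,0],[-0.007,0,0.03,0,0,0],[0,0,0,0,0,0],[0,0,0,0,0,0]])

```text
time_s: 28.75
position: [0.5087, 0.1502, 0.0761]
ee_rot: [0.99, 0.105, 0.098, -0.01]
ft_force: [-4.2, -1.3, 6.5]
finger_gap: 0.148
grasp_force: 119.0
```

```bash
cat > bush.py <<'E'
from rim import *
def edges():
    c=cam("side"); g=cv2.cvtColor(c["frame"],cv2.COLOR_BGR2GRAY); return c,g
E
python3 - <<'E'
from bush import *
boreD(11)
c,g=edges(); pickle.dump(c,open("s5.pkl","wb"))
s=ctrl.state();M=R.from_quat(s["ee_rot"]).as_matrix();d=R.from_rotvec([0,-np.radians(11),0]).as_matrix()
f=lambda p:(proj(c,s["position"]+M@(np.array([0,0,-.019])+d@(np.array(p)+[.0837,0,.0367])))+[-.5,.6]).round(1)
print("bush top centre pred",f((0,0,-.04)))
for a in range(0,360,30):
    t=np.radians(a);print(a,f((.05*np.cos(t),.05*np.sin(t),0)),end=" ")
print()
print(g[205:245:1,188:246:2])
E
```

```text
t 28.75 pos [0.5087 0.1502 0.0761] x [0.9587 0.2055 0.1967] z [ 0.1925  0.0406 -0.9805] yaw 12.1
F [-4.2  -1.25  6.54] M [-0.062 -0.336 -0.096] gap 0.148 g 119.0
B [0.5871 0.167  0.0586] axis [-0.006 -0.001  1.   ] rod [0.5868 0.1667 0.0586] units to rod at z [-0.014  0.009 -0.003]
bush top centre pred [218.4 217.6]
0 [203.2 226.2] 30 [208.8 222.1] 60 [216.9 220. ] 90 [225.5 220.2] 120 [232.5 222.8] 150 [236.1 227.1] 180 [235.2 232.2] 210 [229.9 236.6] 240 [221.4 239. ] 270 [212.2 238.7] 300 [205.  235.8] 330 [201.7 231.2] 
[[127 226 248 ... 118  73  56]
 [113 154 242 ... 115  71  71]
 [111 117 198 ... 114  61  81]
 ...
 [115 123 167 ... 109 109 110]
 [116 123 151 ... 110 110 108]
 [121 112 116 ... 108 108 109]]
```

```bash
python3 - <<'E'
import numpy as np,pickle,cv2,sys
np.set_printoptions(threshold=10**6,linewidth=200)
c=pickle.load(open("s5.pkl","rb"));g=cv2.cvtColor(c["frame"],cv2.COLOR_BGR2GRAY)
cols=list(range(197,246,3));print("    ",cols)
for v in range(208,246): print(v,g[v,cols])
E
```

```text
[197, 200, 203, 206, 209, 212, 215, 218, 221, 224, 227, 230, 233, 236, 239, 242, 245]
208 [249 249 241 203 204 244 169 108 242 192 120 117 118 119 118  56  97]
209 [248 248 248 246 247 248 179 104 199 128 118 118 116 117 107  54  96]
210 [245 249 248 249 249 248 192 104 126 116 115 116 117 117  88  60  93]
211 [227 249 249 249 249 245 173 105 116 118 119 118 118 118  67  71  80]
212 [153 247 249 248 246 214 111 107 115 116 117 116 119 116  55  78  64]
213 [119 237 249 248 228 130 105 106 122 118 117 114 117 115  45  76  57]
214 [115 193 247 236 144 118 124 106 167 132 114 115 116 111  44  61  48]
215 [115 130 233 159 117 134 157 104 197 170 112 113 117 117  46  50  36]
216 [117 114 147 118 116 153 153 106 195 200 124 116 116 114  50  42  34]
217 [115 115 115 116 119 151 116 106 195 209 165 125 115 116  48  39  30]
218 [116 114 111 115 136 169 126 112 204 201 210 165 118 116  55  38  27]
219 [116 115 114 119 175 204 180 159 216 169 215 209 144 112  51  35  28]
220 [113 115 115 146 210 180 209 209 203 124 214 216 189 114  55  38  33]
221 [113 115 117 192 215 124 189 191 164  99 212 216
[... 1097 characters left out ...]
3 109 115 143 176 120 124 113 105]
237 [176 231 225 160 116 102 104 105 100 115 145 174 170 110 111 109 102]
238 [160 181 221 187 148 123 113 111 119 147 173 190 146 109 109 109 109]
239 [178 149 169 198 171 164 145 145 157 174 186 210 104 110 110 110 112]
240 [182 131 119 163 171 190 180 176 180 184 222 205  64 108 108 112 107]
241 [181 110 108 105 157 201 204 186 222 222 244 181  48 111 106 108 112]
242 [167 107 109  76  92 161 224 214 247 248 244 104  46 107 111 109 109]
243 [137 107 106  81  55  90 167 228 246 248 237  64  52 111 109 110 111]
244 [113 107 110  93  49  56  95 174 233 245 193  49  75 109 111 108 108]
245 [109 109 107 105  50  52  56  96 169 229 104  48  97 110 108 110  97]
```

The disc rim matches the prediction (bottom edge at v≈235.3 against 235.7), so the platen holds in the grip and the collar is moving. I'll keep pressing.

Call:
carry_out(increments=[[-0.012,-0.003,0.03,0,0,0],[-0.01,0,0.03,0,0,0],[-0.007,0,0.03,0,0,0],[0,0,0,0,0,0],[0,0,0,0,0,0]])

```text
time_s: 29.22
position: [0.5086, 0.1502, 0.0739]
ee_rot: [0.99, 0.105, 0.099, -0.01]
ft_force: [-3.4, -1.6, 5.3]
finger_gap: 0.145
grasp_force: 119.0
```

Call:
carry_out(increments=[[-0.007,0,0.02,0,0,0],[-0.005,0,0.02,0,0,0],[0,0,0,0,0,0],[0,0,0,0,0,0]])

```text
time_s: 29.55
position: [0.5086, 0.1502, 0.073]
ee_rot: [0.99, 0.105, 0.099, -0.01]
ft_force: [-3.1, -1.3, 7.1]
finger_gap: 0.148
grasp_force: 119.0
```

```bash
python3 - <<'E'
from bush import *
boreD(11)
E
```

```text
t 29.55 pos [0.5086 0.1502 0.073 ] x [0.9585 0.2054 0.1976] z [ 0.1934  0.0407 -0.9803] yaw 12.1
F [-3.06 -1.27  7.12] M [-0.027 -0.342 -0.111] gap 0.148 g 119.0
B [0.5871 0.167  0.0555] axis [-0.007 -0.001  1.   ] rod [0.5867 0.1667 0.0555] units to rod at z [-0.016  0.01  -0.003]
```

Call:
carry_out(increments=[[-0.004,0,0.02,0,0,0],[-0.004,0,0.02,0,0,0],[-0.004,0,0.02,0,0,0],[0,0,0,0,0,0],[0,0,0,0,0,0]])

```text
time_s: 29.97
position: [0.5085, 0.1502, 0.0725]
ee_rot: [0.99, 0.105, 0.099, -0.01]
ft_force: [-7.9, -3.5, 11.7]
finger_gap: 0.149
grasp_force: 119.6
```

Call:
carry_out(increments=[[-0.004,0,0.02,0,0,0],[-0.004,0,0.02,0,0,0],[0,0,0,0,0,0],[0,0,0,0,0,0]])

```text
time_s: 30.3
position: [0.5085, 0.1502, 0.0721]
ee_rot: [0.989, 0.105, 0.099, -0.01]
ft_force: [-10.0, -4.3, 14.9]
finger_gap: 0.15
grasp_force: 120.2
```

```bash
python3 - <<'E'
from bush import *
boreD(11)
E
```

```text
t 30.3 pos [0.5085 0.1502 0.0721] x [0.9584 0.2057 0.198 ] z [ 0.1938  0.0406 -0.9802] yaw 12.11
F [-9.98 -4.31 14.93] M [-0.12  -0.067 -0.066] gap 0.15 g 120.2
B [0.5869 0.167  0.0547] axis [-0.007 -0.001  1.   ] rod [0.5867 0.1667 0.0547] units to rod at z [-0.012  0.01  -0.002]
```

Call:
carry_out(increments=[[-0.03,-0.01,0.02,0,0,0],[-0.01,0,0.03,0,0,0],[-0.005,0,0.02,0,0,0],[0,0,0,0,0,0],[0,0,0,0,0,0],[0,0,0,0,0,0]])

```text
time_s: 30.8
position: [0.5081, 0.1506, 0.0681]
ee_rot: [0.99, 0.105, 0.099, -0.01]
ft_force: [3.9, -0.6, 1.1]
finger_gap: 0.148
grasp_force: 122.7
```

```bash
python3 - <<'E'
from bush import *
boreD(11)
c,g=edges(); pickle.dump(c,open("s6.pkl","wb"))
np.set_printoptions(threshold=10**6,linewidth=200)
cols=list(range(200,240,3));print("    ",cols)
for v in list(range(214,226))+list(range(230,242)): print(v,g[v,cols])
E
```

```text
t 30.8 pos [0.5081 0.1506 0.0681] x [0.9585 0.2054 0.198 ] z [ 0.1936  0.0411 -0.9802] yaw 12.09
F [ 3.94 -0.63  1.11] M [ 0.311 -1.242 -0.085] gap 0.148 g 122.7
B [0.5865 0.1673 0.0506] axis [-0.007 -0.001  1.   ] rod [0.5865 0.1667 0.0506] units to rod at z [-0.006  0.025 -0.001]
     [200, 203, 206, 209, 212, 215, 218, 221, 224, 227, 230, 233, 236, 239]
214 [190 247 235 140 116 104 105 126 116 115 119 115 115  67]
215 [130 234 160 118 117 124 105 162 136 114 112 115 115  57]
216 [116 145 116 114 117 156 105 192 182 115 114 116 115  52]
217 [116 114 113 117 122 157 105 192 212 122 115 113 115  49]
218 [113 116 116 122 140 129 107 175 216 162 124 115 116  54]
219 [117 117 118 158 175 163 114 166 214 204 161 116 116  64]
220 [115 117 135 202 193 211 165 204 205 214 204 132 112  71]
221 [115 117 180 215 167 213 218 212 174 216 214 171 116  68]
222 [112 127 216 217 126 187 203 188 116 210 214 203 114  72]
223 [116 162 218 217 119 120 155 122  95 205 217 215 126  80]
224 [114 198 220 217 116  99 108 101  94 205 217 215 154  84]
225 [117 211 218 216  98  97  98 104  89 204 217 216 183 116]
230 [140 205 220 220 189 148 122 144 200 217 214 201  99  85]
231 [190 187 220 220 217 204 175 199 216 216 216 173 108 100]
232 [210 143 220 219 220 217 214 213 216 217 213 169 131 115]
233 [222 106 209 220 218 217 218 216 218 217 206 152 130 128]
234 [242 118 171 217 218 219 217 217 217 215 167 111 121 122]
235 [246 156 106 191 214 217 214 217 212 189 106 104 103 108]
236 [245 197 102 125 184 200 201 198 183 126  98 132  99 103]
237 [231 225 134 104 112 148 157 143 112  99 126 164 101  97]
238 [177 222 178 112 104 109 110 104 102 111 168 146 107 100]
239 [146 169 200 143 127 112 107 113 126 156 207 111 111 112]
240 [131 116 163 171 176 147 140 154 170 216 232  62 111 110]
241 [114 108 103 159 200 206 181 220 224 244 200  48 108 110]
```

The grip slipped a little at the hard stop, with no overload. I'll release and check the seating.

Call:
carry_out(increments=[[0,0,0,0,0,0],[0,0,0,0,0,0],[0,0,0,0,0,0]], squeeze=25)

```text
time_s: 31.1
position: [0.5082, 0.1509, 0.0679]
ee_rot: [0.989, 0.105, 0.099, -0.011]
ft_force: [4.4, 1.3, 4.1]
finger_gap: 0.148
grasp_force: 123.8
```

Call:
carry_out(increments=[[0,0,0,0,0,0],[0,0,0,0,0,0],[0,0,0,0,0,0],[0,0,0,0,0,0],[0,0,0,0,0,0]], hand=0.55)

```text
time_s: 31.52
position: [0.5038, 0.1499, 0.0642]
ee_rot: [0.99, 0.105, 0.093, -0.01]
ft_force: [-0.2, -0.1, -0.0]
finger_gap: 0.55
grasp_force: 0.0
```

```bash
python3 - <<'E'
from bush import *
boreD(11)
c,g=edges(); pickle.dump(c,open("s7.pkl","wb"))
np.set_printoptions(threshold=10**6,linewidth=200)
cols=list(range(200,240,3));print("    ",cols)
for v in list(range(214,226))+list(range(230,242)): print(v,g[v,cols])
E
```

```text
t 31.5167 pos [0.5038 0.1499 0.0642] x [0.9605 0.2061 0.187 ] z [ 0.1828  0.0393 -0.9824] yaw 12.11
F [-0.18 -0.06 -0.02] M [0.003 0.083 0.021] gap 0.55 g 0.0
B [0.582  0.1667 0.0458] axis [0.004 0.001 1.   ] rod [0.5864 0.1667 0.0458] units to rod at z [0.167 0.036 0.032]
     [200, 203, 206, 209, 212, 215, 218, 221, 224, 227, 230, 233, 236, 239]
214 [192 247 236 142 117 105 106 124 115 115 117 113 117  99]
215 [131 233 160 119 117 124 106 161 134 114 115 113 115  95]
216 [114 145 118 115 130 156 107 191 177 115 114 113 117  93]
217 [114 114 116 117 143 159 105 194 209 118 117 114 116  86]
218 [116 115 117 119 135 126 105 184 214 157 122 112 114  75]
219 [112 115 118 139 169 158 111 172 212 204 158 115 113  68]
220 [115 114 129 184 200 213 167 202 199 213 205 131 116  73]
221 [112 115 166 214 178 213 218 212 155 215 214 172 116  75]
222 [115 119 204 217 120 192 201 185  99 213 215 204 117  70]
223 [114 144 216 217 111 124 155 115  92 212 216 214 129  67]
224 [115 182 216 216 119  98 110 101  96 210 217 216 157  72]
225 [117 202 219 216 109  98 101 100  93 204 217 213 194  88]
230 [142 209 219 220 189 148 133 147 203 217 215 220 123  86]
231 [188 189 219 218 215 201 186 198 214 215 215 213 121 108]
232 [211 156 219 219 216 214 214 215 215 217 212 209 128 127]
233 [221 108 212 219 217 218 217 217 216 216 202 173 126 131]
234 [243 120 181 217 217 219 217 217 215 207 159 112 116 124]
235 [248 157 120 194 213 215 213 214 207 176 107 108 102 104]
236 [246 197 102 130 182 198 201 194 172 114 107 140  99 100]
237 [234 228 128 101 113 147 154 134 108 102 135 178 105 103]
238 [180 229 181 111 104 108 110 104 101 130 168 180 109 107]
239 [150 172 199 152 128 112 113 117 131 172 210 135 108 109]
240 [130 120 164 180 175 148 143 155 172 220 233  75 108 110]
241 [109 107 106 158 197 201 182 219 222 244 200  49 108 111]
```

Call:
carry_out(increments=[[0,0,-0.1,0,0,0],[0,0,-0.3,0,0,0],[0,0,-0.5,0,0,0],[0,0,-0.6,0,0,0],[0,0,-0.6,0,0,0],[0,0,-0.6,0,0,0],[0,0,-0.4,0,0,0],[0,0,-0.2,0,0,0],[0,0,0,0,0,0],[0,0,0,0,0,0]])

```text
time_s: 32.4
position: [0.4897, 0.1468, 0.1466]
ee_rot: [0.99, 0.105, 0.095, -0.01]
ft_force: [0.7, 0.1, 0.0]
finger_gap: 0.55
grasp_force: 0.0
```

```bash
cat > flat.py <<'E'
from bush import *
def rimside(c,z,ctr,bias=(-.5,.6),r0=.05):
    g=cv2.cvtColor(c["frame"],cv2.COLOR_BGR2GRAY).astype(np.float32); P=[]
    for a in np.arange(0,360,7.5):
        t=np.radians(a); rs=np.arange(r0-.006,r0+.008,.0004)
        pr=np.array([cv2.getRectSubPix(g,(1,1),tuple(float(k) for k in proj(c,[ctr[0]+r*np.cos(t),ctr[1]+r*np.sin(t),z])+np.array(bias)))[0,0] for r in rs])
        lo=pr[:12]; 
        if lo.min()<180: continue
        k=np.nonzero(pr<165)[0]
        if len(k) and pr[k[0]-2]>165 and pr[k[0]:k[0]+3].min()<145:
            r=rs[k[0]]; P.append((a,(proj(c,[ctr[0]+r*np.cos(t),ctr[1]+r*np.sin(t),z])+np.array(bias)).tolist()))
    return P
def planefit(c,P,z0,ctr,bias=(-.5,.6)):
    U=np.array([p[1] for p in P])-bias
    def res(q): # cx,cy,tx,ty : ray ∩ tilted plane, distance to axis point
        x,y,tx,ty=q; n=np.array([-tx,-ty,1.]); o0=np.array([x,y,z0]); out=[]
        for u,v in U:
            o,d=ray(c,u,v); s=n@(o0-o)/(n@d); out.append(np.linalg.norm(o+s*d-o0)-.05)
        return np.array(out)*1e3
    o=least_squares(res,[*ctr,0,0],loss="soft_l1",f_scale=.5); return o.x,np.sqrt(np.mean(o.fun**2))
E
python3 - <<'E'
from flat import *
info()
c=cam("side"); pickle.dump(c,open("s8.pkl","wb"))
# reference: platen flat on bench at start
for nm,cc,z,ct in(("ref bench",pickle.load(open("c0.pkl","rb"))["side"],.012,(.6125,-.1525)),("now",c,.067,(.5872,.167))):
    P=rimside(cc,z,ct); q,e=planefit(cc,P,z,ct)
    print(nm,len(P),"ctr",q[:2].round(4),"tilt deg x,y",np.degrees(q[2:]).round(1),"rms mm",round(e,2))
t=cam("top"); pickle.dump(t,open("t8.pkl","wb"))
P=rimside(t,.067,(.5872,.167),(.2,-.3)); print("top",len(P)); 
if len(P)>6: print(planefit(t,P,.067,(.5872,.167),(.2,-.3)))
P=rimside(pickle.load(open("c0.pkl","rb"))["top"],.012,(.6125,-.1525),(.2,-.3)); print("top ref",len(P),planefit(t,P,.012,(.6125,-.1525),(.2,-.3)))
E
```

```text
t 32.4 pos [0.4897 0.1468 0.1466] x [0.9599 0.2059 0.1903] z [ 0.1861  0.0399 -0.9817] yaw 12.11
F [0.72 0.1  0.03] M [-0.02   0.11  -0.018] gap 0.55 g 0.0Traceback (most recent call last):
  File "<stdin>", line 6, in <module>
  File "flat.py", line 14, in planefit
    U=np.array([p[1] for p in P])-bias
      ~~~~~~~~~~~~~~~~~~~~~~~~~~~^~~~~
ValueError: operands could not be broadcast together with shapes (0,) (2,)
```

```bash
sed -i 's/lo=pr\[:12\]/lo=pr[:4]/' flat.py; python3 - <<'E'
from flat import *
c=pickle.load(open("s8.pkl","rb")); c0=pickle.load(open("c0.pkl","rb"))
t=cam("top"); pickle.dump(t,open("t8.pkl","wb"))
for nm,cc,z,ct,b in(("ref bench",c0["side"],.012,(.6125,-.1525),(-.5,.6)),("now",c,.067,(.5872,.167),(-.5,.6)),("top ref",c0["top"],.012,(.6125,-.1525),(.2,-.3)),("top now",t,.067,(.5872,.167),(.2,-.3))):
    P=rimside(cc,z,ct,b)
    if len(P)<7: print(nm,len(P)); continue
    q,e=planefit(cc,P,z,ct,b)
    print(nm,len(P),"ctr",q[:2].round(4),"tilt deg x,y",np.degrees(q[2:]).round(1),"rms mm",round(e,2))
E
```

```text
ref bench 0
now 0
top ref 42 ctr [ 0.6117 -0.1525] tilt deg x,y [1.8 0.7] rms mm 0.73
top now 11 ctr [0.5925 0.161 ] tilt deg x,y [  1.9 -15.6] rms mm 1.03
```

```bash
sed -i 's/pr\[k\[0\]:k\[0\]+3\]/pr[k[0]:k[0]+9]/' flat.py; python3 - <<'E'
from flat import *
c0=pickle.load(open("c0.pkl","rb"))["side"]
b=(-.5,.6)
L=[("ref bench",c0,.012,(.6125,-.1525))]+[(f"{n}",pickle.load(open(f,"rb")),z,ct) for n,f,z,ct in(("held level r1","c1.pkl",.2118,(.5898,.1686)),("pressed s6","s6.pkl",.067,(.5872,.167)),("now s8","s8.pkl",.067,(.5872,.167)))]
for nm,cc,z,ct in L:
    if "side" in cc: cc=cc["side"]
    P=rimside(cc,z,ct,b)
    if len(P)<7: print(nm,len(P)); continue
    q,e=planefit(cc,P,z,ct,b); print(nm,len(P),[int(p[0]) for p in P],"ctr",q[:2].round(4),"tilt deg",np.degrees(q[2:]).round(1),"rms",round(e,2))
E
```

```text
ref bench 34 [0, 7, 15, 22, 30, 37, 45, 52, 60, 67, 75, 82, 90, 97, 105, 112, 120, 127, 135, 142, 150, 157, 165, 172, 195, 217, 225, 232, 240, 247, 255, 337, 345, 352] ctr [ 0.6116 -0.1535] tilt deg [0.2 0.8] rms 0.75
held level r1 13 [0, 7, 15, 22, 30, 37, 45, 52, 60, 67, 75, 345, 352] ctr [0.5874 0.1706] tilt deg [2.5 0.2] rms 0.11
pressed s6 40 [0, 7, 15, 22, 30, 37, 45, 60, 67, 75, 82, 90, 97, 105, 112, 120, 127, 135, 142, 150, 157, 165, 172, 180, 187, 195, 202, 210, 217, 225, 232, 240, 247, 255, 262, 270, 277, 337, 345, 352] ctr [0.5878 0.1665] tilt deg [ 1.7 -0.3] rms 1.77
now s8 40 [0, 7, 15, 22, 30, 37, 45, 60, 67, 75, 82, 90, 97, 105, 112, 120, 127, 135, 142, 150, 157, 165, 172, 180, 187, 195, 217, 225, 232, 240, 247, 255, 262, 270, 277, 285, 330, 337, 345, 352] ctr [0.5872 0.1669] tilt deg [ 0.6 -0.3] rms 1.6
```

The side fit puts the platen flat at (0.587,0.167) on the home plane, tilt under 1°. To make sure the collar is at its stop, I'll regrip squarely and press once more with a modest force.

Call:
carry_out(increments=[[0.05,0.01,0.2,0,0,0],[0.05,0.01,0.4,0,0,0],[0.05,0,0.5,0,0,0],[0.04,0,0.6,0,0,0],[0,0,0.6,0,0,0],[0,0,0.4,0,0,0],[0,0,0.2,0,0,0],[0,0,0.1,0,0,0],[0,0,0,0,0,0],[0,0,0,0,0,0]])

```text
time_s: 33.33
position: [0.5088, 0.1504, 0.0745]
ee_rot: [0.99, 0.105, 0.096, -0.01]
ft_force: [-0.1, -0.0, 0.3]
finger_gap: 0.556
grasp_force: 0.0
```

Call:
carry_out(increments=[[0,0,0,0,0,0],[0,0,0,0,0,0],[0,0,0,0,0,0],[0,0,0,0,0,0],[0,0,0,0,0,0],[0,0,0,0,0,0],[0,0,0,0,0,0]], hand=0, squeeze=40)

```text
time_s: 33.92
position: [0.5087, 0.1506, 0.0748]
ee_rot: [0.99, 0.105, 0.096, -0.01]
ft_force: [-2.8, 0.8, 4.5]
finger_gap: 0.155
grasp_force: 43.5
```

Call:
carry_out(increments=[[0,0,0,0,0,0],[0,0,0,0,0,0],[0,0,0,0,0,0],[0,0,0,0,0,0]], squeeze=120)

```text
time_s: 34.25
position: [0.5084, 0.1507, 0.0737]
ee_rot: [0.99, 0.105, 0.095, -0.01]
ft_force: [1.6, 3.5, -1.3]
finger_gap: 0.148
grasp_force: 125.5
```

```bash
python3 - <<'E'
from h import *
info()
E
```

```text
t 34.25 pos [0.5084 0.1507 0.0737] x [0.9598 0.206  0.1906] z [ 0.1862  0.0406 -0.9817] yaw 12.12
F [ 1.63  3.53 -1.26] M [ 0.49  -0.064  0.109] gap 0.148 g 125.5
```

Call:
carry_out(increments=[[-0.006,0,0.03,0,0,0],[-0.006,0,0.03,0,0,0],[0,0,0,0,0,0],[0,0,0,0,0,0],[0,0,0,0,0,0]])

```text
time_s: 34.67
position: [0.5079, 0.1501, 0.0714]
ee_rot: [0.99, 0.105, 0.094, -0.01]
ft_force: [-10.7, -0.1, -5.0]
finger_gap: 0.149
grasp_force: 168.0
```

Call:
carry_out(increments=[[-0.006,0,0.03,0,0,0],[0,0,0,0,0,0],[0,0,0,0,0,0],[0,0,0,0,0,0]])

```text
time_s: 35.0
position: [0.5095, 0.1505, 0.0715]
ee_rot: [0.99, 0.105, 0.096, -0.01]
ft_force: [8.1, 2.5, -13.0]
finger_gap: 0.142
grasp_force: 141.8
```

```bash
python3 - <<'E'
from h import *
info()
E
```

```text
t 35.0 pos [0.5095 0.1505 0.0715] x [0.9594 0.2055 0.1929] z [ 0.1887  0.0405 -0.9812] yaw 12.09
F [  8.11   2.5  -13.  ] M [ 0.402 -0.896  0.048] gap 0.142 g 141.8
```

Call:
carry_out(increments=[[0,0,0,0,0,0],[0,0,0,0,0,0],[0,0,0,0,0,0],[0,0,0,0,0,0],[0,0,0,0,0,0]])

```text
time_s: 35.42
position: [0.5096, 0.1505, 0.0715]
ee_rot: [0.99, 0.105, 0.096, -0.01]
ft_force: [1.1, 1.5, 12.3]
finger_gap: 0.146
grasp_force: 150.8
```

```bash
python3 - <<'E'
from flat import *
info()
c=cam("side"); P=rimside(c,.067,(.5872,.167)); q,e=planefit(c,P,.067,(.5872,.167)); print(q[:2].round(4),np.degrees(q[2:]).round(1),e)
E
```

```text
t 35.4167 pos [0.5096 0.1505 0.0715] x [0.9594 0.2055 0.193 ] z [ 0.1887  0.0405 -0.9812] yaw 12.09
F [ 1.12  1.54 12.27] M [-0.128  1.391  0.15 ] gap 0.146 g 150.8
[0.5872 0.1659] [-1.3 -0.9] 1.1795403564332971
```

Pressed with over 18 N and the height stays put, so the collar is on its stop. I'll relieve, release and withdraw.

Call:
carry_out(increments=[[0.005,0,-0.025,0,0,0],[0.005,0,-0.025,0,0,0],[0,0,0,0,0,0],[0,0,0,0,0,0]], squeeze=30)

```text
time_s: 35.8
position: [0.508, 0.1502, 0.0721]
ee_rot: [0.99, 0.105, 0.094, -0.01]
ft_force: [-10.6, -1.1, -7.3]
finger_gap: 0.148
grasp_force: 163.3
```

Call:
carry_out(increments=[[0,0,0,0,0,0],[0,0,0,0,0,0],[0,0,0,0,0,0],[0,0,0,0,0,0],[0,0,0,0,0,0]], hand=0.6)

```text
time_s: 36.22
position: [0.5088, 0.1502, 0.0737]
ee_rot: [0.99, 0.105, 0.096, -0.01]
ft_force: [-0.2, 0.1, 0.3]
finger_gap: 0.6
grasp_force: 0.0
```

Call:
carry_out(increments=[[0,0,-0.1,0,0,0],[0,0,-0.3,0,0,0],[0,0,-0.6,0,0,0],[0,0,-0.8,0,0,0],[0,0,-0.8,0,0,0],[0,0,-0.8,0,0,0],[0,0,-0.8,0,0,0],[0,0,-0.5,0,0,0],[0,0,-0.2,0,0,0],[0,0,0,0,0,0]])

```text
time_s: 37.05
position: [0.4864, 0.1456, 0.1957]
ee_rot: [0.99, 0.105, 0.097, -0.01]
ft_force: [1.6, 0.8, -0.1]
finger_gap: 0.597
grasp_force: 0.0
```

```bash
python3 - <<'E'
from flat import *
info()
c=cam("side"); pickle.dump(c,open("s9.pkl","wb"))
for f in("s8.pkl","s9.pkl"):
    c=pickle.load(open(f,"rb")); P=rimside(c,.067,(.5872,.167)); q,e=planefit(c,P,.067,(.5872,.167)); print(f,len(P),q[:2].round(4),np.degrees(q[2:]).round(1),e)
a=cv2.cvtColor(pickle.load(open("s8.pkl","rb"))["frame"],cv2.COLOR_BGR2GRAY);b=cv2.cvtColor(c["frame"],cv2.COLOR_BGR2GRAY)
np.set_printoptions(threshold=10**6,linewidth=200)
cols=[206,209,212,215,218,221,224,227,230]
for v in range(233,241): print(v,a[v,cols],b[v,cols])
# did anything else move (vs start)?
c0=pickle.load(open("c0.pkl","rb"))["side"]["frame"]; d=cv2.absdiff(c["frame"],c0).max(2); n,l,st,ce=cv2.connectedComponentsWithStats((d>60).astype(np.uint8))
print([st[i].tolist() for i in range(1,n) if st[i,4]>12])
E
```

```text
t 37.05 pos [0.4864 0.1456 0.1957] x [0.959  0.2058 0.1947] z [ 0.1904  0.0407 -0.9809] yaw 12.11
F [ 1.6   0.82 -0.15] M [-0.011  0.08   0.   ] gap 0.597 g 0.0
s8.pkl 40 [0.5872 0.1669] [ 0.6 -0.3] 1.6045083615315345
s9.pkl 39 [0.587  0.1662] [ 0.3 -0.3] 1.5296159951408572
233 [214 220 217 219 217 216 216 216 200] [208 219 217 217 217 215 214 216 201]
234 [181 216 218 219 215 215 217 210 162] [168 215 215 218 218 216 215 209 162]
235 [120 194 212 219 214 216 209 176 105] [104 189 213 218 215 215 208 176 103]
236 [104 129 182 200 200 194 174 113 108] [100 122 181 196 201 193 174 116  96]
237 [130 102 113 149 156 135 109 103 135] [134 100 112 135 156 139 108 106 130]
238 [179 115 100 107 113 106 104 130 169] [182 119 103 103 110 106 104 129 165]
239 [198 153 128 112 113 115 133 171 209] [205 166 131 112 111 119 133 174 204]
240 [162 181 176 149 144 153 173 220 233] [165 196 189 152 146 157 173 219 233]
[[250, 9, 310, 278, 26158], [448, 75, 13, 3, 25], [343, 98, 78, 172, 5450], [251, 125, 29, 16, 176], [247, 138, 30, 20, 253], [245, 159, 47, 42, 700], [284, 185, 9, 13, 107], [407, 201, 18, 17, 226], [202, 215, 49, 27, 570], [423, 216, 5, 9, 25], [471, 216, 23, 23, 236], [202, 220, 10, 9, 34], [228, 235, 25, 26, 177], [338, 244, 11, 14, 48], [419, 254, 47, 16, 212], [380, 267, 12, 6, 22], [292, 271, 9, 6, 33], [418, 286, 46, 14, 338]]
```

The second press left the platen's height and flatness unchanged (tilt about 0.3°), and the robot is clear. Handing in.

```bash
python3 -c "
from plant import ctrl
print(ctrl.close_job())"
```

```text
the job is handed in; nothing more can be done
None
```

I've handed the job in: the platen went down over the rod, pressed the collar to its hard stop, and now rests flat on it (tilt about 0.3° by the side camera); on my first try at the rod it slipped about 11° in the grip, so I backed off, corrected and relowered it, and I made no full check that nothing else on the bench had moved.

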